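Cap off an outlet of the bench gas manifold

TASK

One torch has been taken off this gas manifold: with the gas still shut off, turn the loose cap nut clockwise by hand until it stops, finger tight, then use the spanner (not the gripper) to pull it up further until the red line on the nut meets the red line on the outlet, neither short of it nor past it. Lay the spanner back down flat on the cork mat, and only then open the gas by pushing the yellow lever all the way round until it lies along the pipe. Leave the charcoal block, the bur stand and the flux jar where they are.

Things in the scene. Friction and masses are not known exactly. Their poses are not given: they have to be found in the camera images.
- manifold: Brass gas manifold fixed to the bench. Origin on the bench under the axis of the outlet with the loose nut; z up, +x about away from the robot, +y along the pipe from valve to second outlet. Bar 50 mm wide (x), y -53 to +147 mm, top at z 58 mm; outlet necks 28 mm across up to z 74 mm. Second outlet at y +95 mm, same size, already tight. Valve at y -105 mm; inlet pipe to y -183 mm, top at z 51 mm.
- nut: Loose plated hexagon cap nut, 32 mm across flats, 37 mm across corners, 22 mm tall, captive: it only turns about the vertical, its height does not visibly change. Origin at its centre, 89 mm above the bench. The corner on its own +x axis carries the red line; corners every 60 deg, so two flats face its own +y and -y. A brass plug 18 mm across stands 6 mm out of its top.
- nut_turn (a joint): How far (rad) the nut has run down its thread, clockwise seen from above: grows as it is tightened, 2.4 is the finger-tight stop. Starts between 0 and 1.2, and takes about 0.25 N m.
- nip (a joint): How far (rad) the nut has been pulled up beyond the finger-tight stop, clockwise seen from above: takes about 0.6 N m and stays where left. Starts at 0; the red lines meet at 0.5; it can be overtightened, to 1.0. Turning the nut back undoes nut_turn first, at 0.25 N m.
- nut_line (a point): Outer end of the red line on the nut, at the marked corner on the top face, 18.5 mm from the axis.
- outlet_line (a point): The red line painted on the manifold's top face beside the working outlet, on the side away from the robot (0.25 rad clockwise from manifold +x), 18.5 mm from the nut's axis, z 58 mm. The nut is fully tight when nut_line is above it.
- spanner: Loose steel open-ended spanner, 218 mm long, 0.26 kg. Origin mid-jaw (where the nut's axis goes), on its underside; +x out of the mouth, handle along -x to -195 mm, z up. Jaw 33.6 mm wide (faces look along y), 11 mm thick, flared tips to x +24 mm, throat at x -20 mm; head 60 mm wide. Handle 18 mm wide, 9 mm thick (1 to 10 mm above the underside). Slides onto the nut level, along its own x.
- spanner_grip (a point): Middle of the spanner's handle near its balance point, 80 mm behind the jaw centre, 5.5 mm above the underside. With the spanner on the nut, its underside 79 to 88 mm above the bench, the handle points out over a corner of the nut. The jaw has about 0.15 rad of play on the nut, more under load, before the nut follows.
- mat: Cork mat fixed to the bench, 260 mm (x) by 120 mm (y), 4 mm thick, origin in the middle of its underside. The spanner starts on it, jaw towards mat +x.
- valve (a joint): Gas valve lever angle (rad): 0 is shut (lever across the pipe, pointing to manifold -x, towards the robot), 1.571 is fully open at a stop (lever along the pipe, pointing to manifold -y). Opens anticlockwise seen from above, takes about 0.25 N m and stays where left. Starts between 0 and 0.2.
- lever_pivot (a point): On the lever's turning axis, 91 mm above the bench.
- lever_tip (a point): End of the yellow lever, 110 mm from the pivot. The yellow sleeve, from 35 to 110 mm from the pivot, is 19 mm wide and lies from 86 to 96 mm above the bench; nothing is under it but the pipe.
- charcoal: Bystander: black charcoal soldering block, 70 x 140 x 32 mm (x, y, z), loose; origin under its centre.
- burstand: Bystander: round wooden bur stand, 90 mm across, 86 mm tall, loose; origin under its centre.
- jar: Bystander: white flux jar, 56 mm across, 62 mm tall, loose; origin under its centre.
Things that resemble listed ones, but are neither listed nor needed, are in the scene too. Several things have the shape of the spanner; the one meant has the colours described above.

How it is judged:
By the outcome, as a careful person would: the job done as asked, in the order asked, and still so for the second after the job is handed in, with the robot touching nothing.
It also fails if it takes over 72 s, if anything falls off the work surface, if the arm or the gripper's body presses on something with over 40 N, if the wrist force passes 120 N, or if a joint passes its speed limit or range.

ROBOT

A 6-joint arm with a two-finger parallel gripper is mounted at the origin on the work surface. World frame = base frame: x ahead of the robot, y to its left, z up, the work surface at z = 0. Lengths are in mm, angles in rad, forces in N, time in s.
With the tool pointing down it reaches from about 375 to 900 mm from the base axis. Payload 3.1 kg.
Tool frame: the origin (TCP) lies midway between the tips of the shut fingers; the grasp point (between the pads) lies 19 mm behind it (ctrl.pinch_z is the distance from the TCP to the grasp point, in mm); z points along the fingers, x is the direction in which the jaws open and shut, and the axes are right-handed (so a half turn about z gives the same grasp; the last joint's range is limited). The gripper opens to 87 mm and grips with 3 to 60 N. Pads are 19 mm wide; open, the fingers measure 117 mm over their backs; the gripper's body (75 mm by 190 mm) begins 51 mm behind the grasp point.
Start: joints at [-1.411, 0.527, 1.433, -0, 1.181, -0.178], TCP at [207.744, -589.44, 222.548] pointing down, gripper open.
Joint ranges: [-3.08, 3.08], [-0.75, 2.2], [0.22, 2.44], [-1.43, 4.57], [0, 2.65], [-2.85, 2.85]. Speed limits (rad/s): [2.79, 2.79, 3.14, 3.14, 3.14, 3.14].

INTERFACE

Orientations are given as a 3x3 rotation matrix whose columns are the frame's x, y, z axes.
In Python, from plant import ctrl, eyes gives the robot as it stands.
- The arm moves only by the tool move_arm, never from a script. Its arguments are lists of equal length, an entry for each row: "slide": the shift along the tool's x, y, z in cm, a list of three; "turn": the turn about the tool's z in rad; "claw": the closure, from 0 (fully open) to 1 (shut). In form: {"slide": [[tx, ty, tz], ...], "turn": [turn, ...], "claw": [claw, ...]}. A call has 1 to 20 rows; each row is the pose to reach, as a shift and turn from the pose commanded when the call began, along the tool's axes at that moment; what a row does not reach only later rows make up. A row lasts 1/8 s, in which the tool goes at most 62.5 mm and 10.7 degrees, less where a joint would pass 70% of its speed; a pose out of reach is approached as far as the arm can. A call with a gripper value outside its range is refused whole. The fingers move at their own pace and stop on an object; "force" is the grip in N (left out, the last holds). Time passes only in rows, so rows that repeat a pose let the fingers close. It gives the time, the measured TCP pose, the force and the opening at its end, in the units of the state.
- ctrl.get_obs(): the state, without advancing time (a new reading comes with each control period).
- eyes.grab_frame(name): name is "scene" or "top" or "wrist"; returns the picture (480x640x3 uint8, red, green, blue); there is no depth.
- eyes.calibration(name): a dict with "fx", "fy", "cx", "cy" (pixels), "position" and "attitude" of the camera in the world; the wrist camera has in their place "mount" (4x4, takes a point from camera to tool coordinates, whose origin is the TCP and whose axes are the tool frame's). Camera axes: x right, y up, looking along -z (the intrinsics and any distortion apply to the point x, -y, -z); pixel columns grow to the right and rows downward; lengths in mm; the calibration is good to about 2 mm. A picture is of the moment at which its call begins: read the wrist's pose just before it. calibration takes no time and is no camera call.
- ctrl.close_job(): hands the job in, once; it reports no verdict.
The state is a dict: "t": time; "qpos": joint angles; "qd": joint speeds; "joint_efforts": joint torques, N m; "position": TCP position; "tool_rot": TCP orientation; "ft_force": force on the tool from outside, world axes, zero at the start; "torque": the same for the moment, N m; "finger_gap": finger opening in mm.
Only numpy, scipy, OpenCV 4.12 (cv2) and the standard library are available. Lean on these libraries where they do the work, as an engineer would, in place of code of your own. Each camera call takes 0.05 s, during which the arm holds its last target.

## Working session

There is one attempt and no reset: what is moved stays moved. The work goes in short steps, Python scripts to look and compute and a tool call to move; the robot and the scene stay as the last step left them, time stands still between calls to the robot, and variables do not carry over. Pictures are saved under pics/ and viewed, and the job is handed in when it is done.

Besides the shell and the picture viewer there is one more tool, called after "Emit:" in YAML: its name, and indented under it one key for each argument. move_arm: Moves the arm, as the interface text tells. Its arguments: {"type":"object","properties":{"slide":{"type":"array","items":{"type":"array","items":{"type":"number"}}},"turn":{"type":"array","items":{"type":"number"}},"claw":{"type":"array","items":{"type":"number"}},"force":{"type":"number"}},"required":["slide","turn","claw"]}

```bash
ls; mkdir -p pics
python3 - <<'E'
from plant import ctrl, eyes
import cv2,json
for n in ("scene","top","wrist"):
    f=eyes.grab_frame(n); cv2.imwrite(f"pics/a_{n}.png",f[:,:,::-1]); print(n,eyes.calibration(n))
print(ctrl.get_obs())
E
```

```text
pics
scene {'fx': 464.53332524826124, 'fy': 464.53332524826124, 'cx': 320.7097375926573, 'cy': 238.60243204806588, 'position': array([1319.22100749, -457.33943704,  647.35659594]), 'attitude': array([[ 0.57320215, -0.43012645,  0.69744572],
       [ 0.81941248,  0.30252261, -0.48687089],
       [-0.00157706,  0.85057117,  0.52585759]])}
top {'fx': 437.6339032808953, 'fy': 437.6339032808953, 'cx': 321.4986209140192, 'cy': 242.58323735818095, 'position': array([ 464.30060318,   77.4025458 , 1076.99239788]), 'attitude': array([[ 6.80899576e-04,  9.94596274e-01, -1.03816131e-01],
       [-9.99985164e-01,  1.23827328e-03,  5.30449853e-03],
       [ 5.40438721e-03,  1.03810979e-01,  9.94582361e-01]])}
wrist {'fx': 400.28438260468437, 'fy': 400.28438260468437, 'cx': 321.94430625176983, 'cy': 241.74747189269482, 'mount': array([[ 9.99999800e-01, -6.20950001e-04,  1.21713035e-04,
         6.70017029e-01],
       [-5.66824812e-04, -9.64556934e-01, -2.63874210e-01,
        -7.21649324e+01],
       [ 2.81251843e-04,  2.63874088e-01, -9.64557093e-01,
        -1.62927694e+02],
       [ 0.00000000e
[... 186 characters left out ...]
-1.78528227e-01]), 'qd': array([ 3.69545855e-04, -2.27035695e-03, -5.92733427e-03, -2.92822710e-05,
        5.57719769e-04,  3.18659272e-04]), 'joint_efforts': array([ 6.04509460e-04, -4.40431917e+01, -1.76842511e+01,  6.33959449e-02,
        5.52941719e-02, -9.38683661e-05]), 'position': array([ 207.66475694, -588.89312584,  221.79739768]), 'tool_rot': array([[ 3.32404672e-01, -9.43136816e-01, -2.84197561e-04],
       [-9.43135389e-01, -3.32404671e-01,  1.66500573e-03],
       [-1.66479679e-03, -2.85418904e-04, -9.99998573e-01]]), 'ft_force': array([-0.13992016, -0.12968465, -0.37406036]), 'torque': array([ 4.59506572e-03, -1.26183436e-02,  4.65784599e-05]), 'finger_gap': 86.87171989386997}
```

View pics/a_top.png

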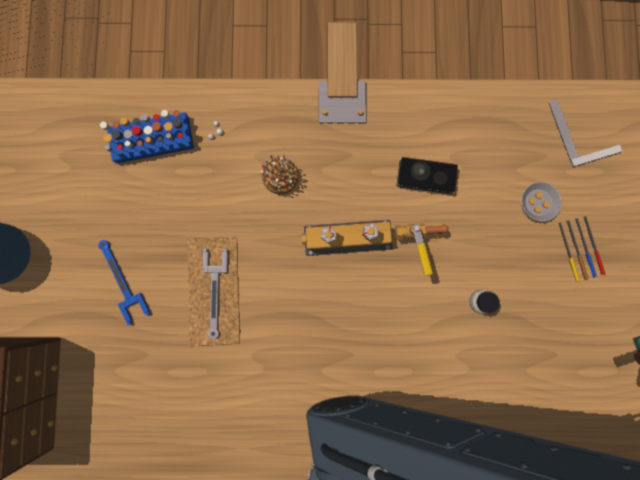

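View pics/a_scene.png

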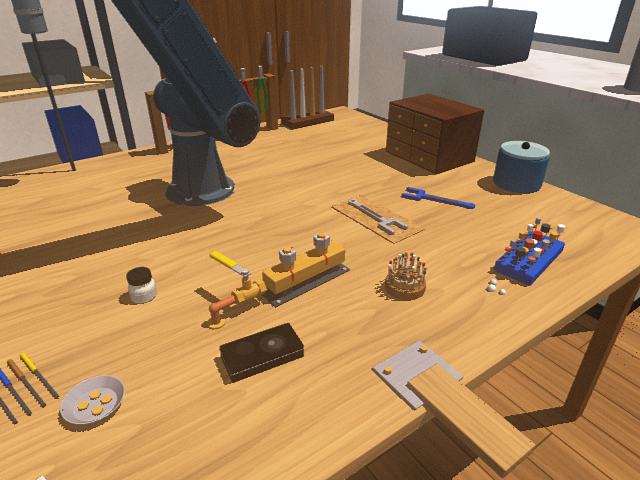

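View pics/a_wrist.png

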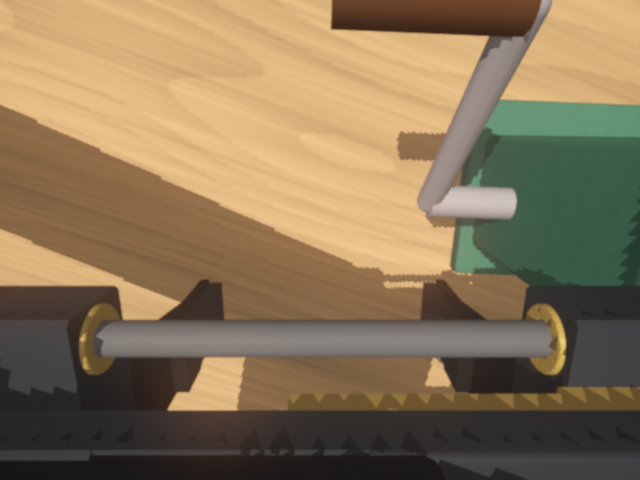

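```bash
cat > h.py <<'E'
import numpy as np, cv2
from plant import ctrl, eyes
def cam(n,obs=None):
    c=eyes.calibration(n)
    if 'mount' in c:
        o=obs or ctrl.get_obs(); R=np.array(o['tool_rot']);p=np.array(o['position'])
        M=c['mount']; return c,R@M[:3,:3],R@M[:3,3]+p
    return c,np.array(c['attitude']),np.array(c['position'])
def ray(n,u,v,obs=None):
    c,A,P=cam(n,obs); d=A@np.array([(u-c['cx'])/c['fx'],-(v-c['cy'])/c['fy'],-1]); return P,d/np.linalg.norm(d)
def back(n,u,v,z,obs=None):
    P,d=ray(n,u,v,obs); return P+d*(z-P[2])/d[2]
def proj(n,X,obs=None):
    c,A,P=cam(n,obs); q=A.T@(np.array(X,float)-P); return np.array([c['cx']+c['fx']*q[0]/-q[2],c['cy']-c['fy']*q[1]/-q[2]])
def crop(src,dst,x0,y0,w,h,s):
    im=cv2.imread(src)[y0:y0+h,x0:x0+w]; cv2.imwrite(dst,cv2.resize(im,None,fx=s,fy=s,interpolation=cv2.INTER_CUBIC))
E
python3 - <<'E'
from h import *
crop('pics/a_top.png','pics/c1.png',295,205,160,90,5)
crop('pics/a_top.png','pics/c2.png',175,230,80,125,4.8)
crop('pics/a_scene.png','pics/c3.png',200,220,160,110,5)
E
```

```text
(no output)
```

View pics/c1.png

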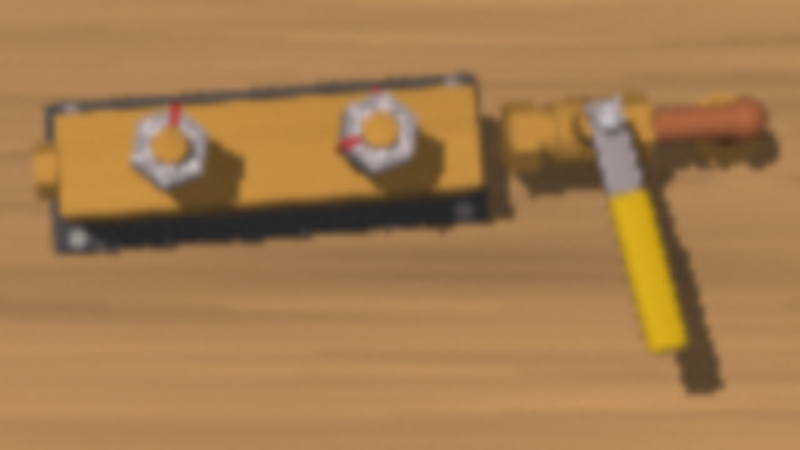

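View pics/c2.png

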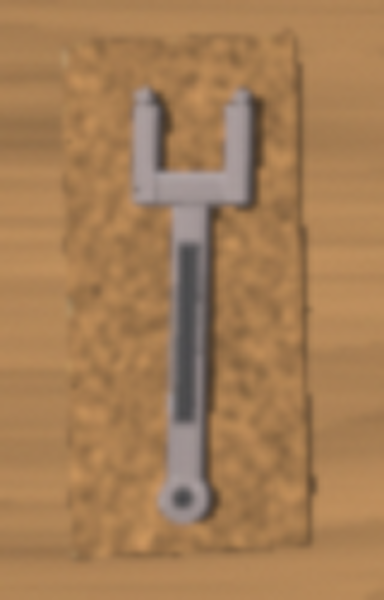

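View pics/c3.png

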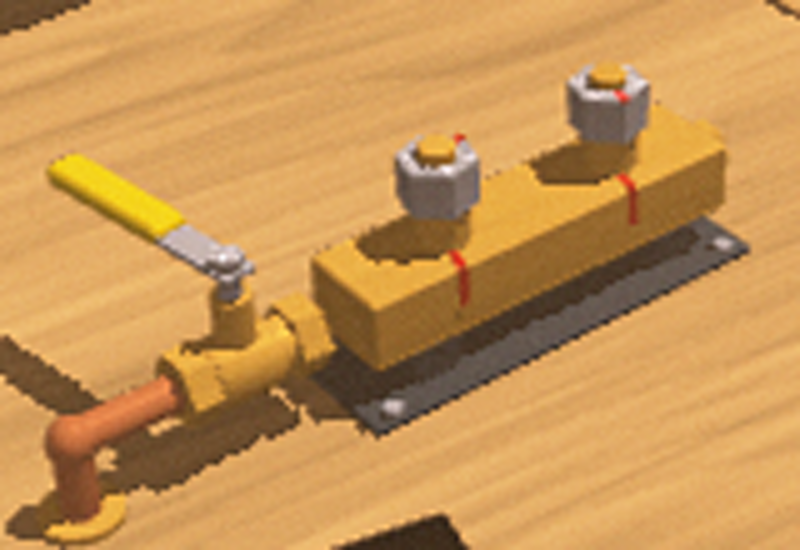

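Run:
```python
from h import *
f=lambda u,v,z,x0=295,y0=205,s=5: np.round(back('top',x0+u/s,y0+v/s,z)[:2],1)
print('plug',f(380,127,106),'hex',f(380,134,100),'plug2',f(171,144,106))
print('line',f(345,146,100),'outl',f(378,93,58))
print('pivot',f(606,112,95),'tip',f(666,350,96))
g=lambda u,v,z: np.round(back('top',175+u/4.8,230+v/4.8,z)[:2],1)
print('tipsL',g(147,90,15),'R',g(241,90,15),'tail',g(184,498,14),'throat',g(193,172,15),'mat',g(65,40,4),g(295,35,4),g(80,555,4),g(308,545,4))
for n,u,v,z in (('charcoal',428,160,32),('bur',281,174,86),('jar',487,300,62)): print(n,np.round(back('top',u,v,z),0))
p=lambda u,v,z: np.round(back('scene',200+u/5,220+v/5,z)[:2],1)
print('scene plug',p(437,145,106),p(607,70,106),'outl',p(460,256,58),'tip',p(60,160,96))
```

```text
plug [593.2 -38.6] hex [590.8 -39.3] plug2 [585.4  55. ]
line [585.4 -23.4] outl [615.7 -43.5]
pivot [ 601.7 -142.5] tip [ 494.  -166.8]
tipsL [559.7 353.6] R [559.8 306. ] tail [356.1 329.8] throat [518.2 329.3] mat [586.4 399.2] [589.2 281.4] [327.  383.4] [332.  269.5]
charcoal [ 777. -189.   32.]
bur [727. 166.  86.]
jar [ 438. -310.   62.]
scene plug [594.9 -38.6] [586.   56.5] outl [611.8 -39.6] tip [ 498.  -170.3]
```

```bash
cat >> h.py <<'E'
def rel(pos,psi,cmdpos=None,cmdR=None):
    o=ctrl.get_obs(); R=np.array(o['tool_rot']) if cmdR is None else cmdR; p=np.array(o['position']) if cmdpos is None else np.array(cmdpos)
    s=R.T@(np.array(pos,float)-p)/10; cur=np.arctan2(R[1,0],R[0,0])
    t=(cur-np.radians(psi)+np.pi)%(2*np.pi)-np.pi
    print('slide',np.round(s,2),'turn',np.round(t,3),'psi now %.2f deg'%np.degrees(cur),'pos',np.round(p,1)); return s,t
def st():
    o=ctrl.get_obs(); R=o['tool_rot']; print('t %.2f'%o['t'],'pos',np.round(o['position'],1),'psi %.2f'%np.degrees(np.arctan2(R[1][0],R[0][0])),'tilt',np.round(np.array(R)[:2,2],4),'F',np.round(o['ft_force'],1),'T',np.round(o['torque'],3),'gap %.1f'%o['finger_gap'],'q',np.round(o['qpos'],2))
def pic(n,dst):
    o=ctrl.get_obs(); f=eyes.grab_frame(n); cv2.imwrite(dst,f[:,:,::-1]); return o
E
python3 - <<'E'
from h import *
rel([600,-58,200],20)
E
```

```text
slide [-37.03 -54.65   2.26] turn -1.581 psi now -70.59 deg pos [ 207.7 -588.9  221.8]
```

Emit:
move_arm:
  slide:
    - [-37.03,-54.65,2.26]
    - [-37.03,-54.65,2.26]
    - [-37.03,-54.65,2.26]
    - [-37.03,-54.65,2.26]
    - [-37.03,-54.65,2.26]
    - [-37.03,-54.65,2.26]
    - [-37.03,-54.65,2.26]
    - [-37.03,-54.65,2.26]
    - [-37.03,-54.65,2.26]
    - [-37.03,-54.65,2.26]
    - [-37.03,-54.65,2.26]
    - [-37.03,-54.65,2.26]
    - [-37.03,-54.65,2.26]
    - [-37.03,-54.65,2.26]
    - [-37.03,-54.65,2.26]
    - [-37.03,-54.65,2.26]
  turn: [-1.581,-1.581,-1.581,-1.581,-1.581,-1.581,-1.581,-1.581,-1.581,-1.581,-1.581,-1.581,-1.581,-1.581,-1.581,-1.581]
  claw: [0,0,0,0,0,0,0,0,0,0,0,0,0,0,0,0]
  force: 15

```text
t: 2.15
position: [599.9, -59.3, 200.1]
tool_rot: [[0.94, 0.341, 0.0], [0.341, -0.94, -0.0], [0.0, 0.0, -1.0]]
ft_force: [0.4, 0.7, 0.2]
finger_gap: 86.5
```

Run:
```python
from h import *
st(); o=pic('wrist','pics/w1.png'); st()
```

```text
t 2.15 pos [599.9 -59.3 200.1] psi 19.92 tilt [ 0.0001 -0.0001] F [0.4 0.7 0.2] T [-0.008 -0.124  0.04 ] gap 86.5 q [-0.28  0.52  1.51 -0.    1.1  -0.63]
t 2.20 pos [599.9 -59.2 200.1] psi 19.94 tilt [ 0.0001 -0.    ] F [ 0.3  0.6 -0.7] T [ 0.02  -0.18   0.024] gap 87.1 q [-0.28  0.52  1.51 -0.    1.1  -0.63]
```

View pics/w1.png

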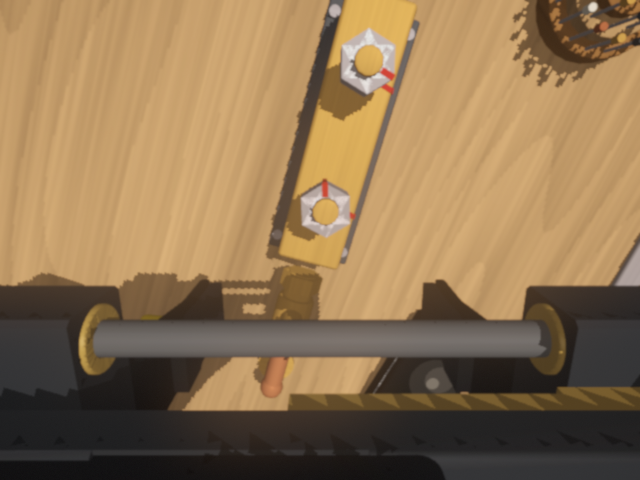

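Run:
```python
from h import *
crop('pics/w1.png','pics/w1c.png',275,160,100,110,5.4)
crop('pics/w1.png','pics/w1d.png',320,10,100,100,5.4)
```

```text
(no output)
```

View pics/w1c.png

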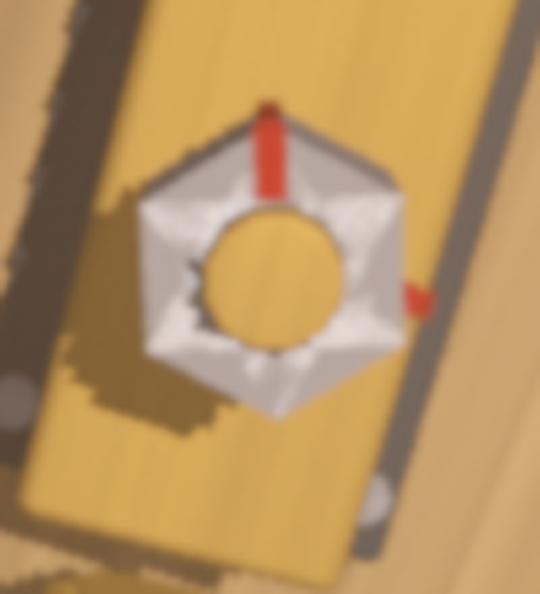

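View pics/w1d.png

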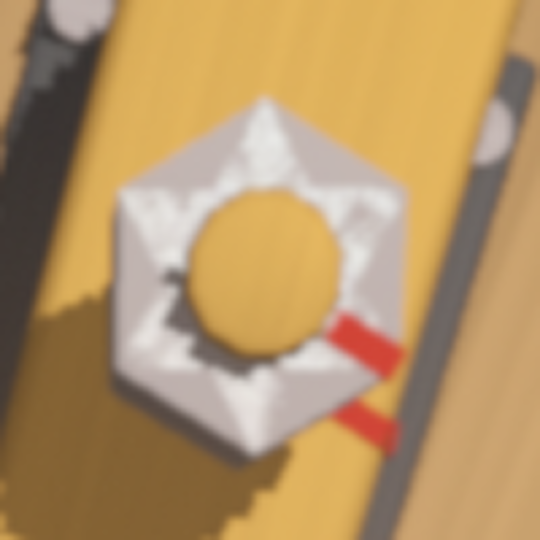

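Run:
```python
from h import *
w=lambda x0,y0,pts,z:np.array([back('wrist',x0+u/5.4,y0+v/5.4,z)[:2] for u,v in pts])
st()
h=w(275,160,[(268,110),(403,190),(405,350),(278,418),(143,350),(137,200)],98)
c=h.mean(0); print('nut',c,np.linalg.norm(h-c,axis=1)); a=np.degrees(np.arctan2(*(h-c)[:,::-1].T)); print(a, np.round((a+60*np.arange(6)+180)%360-180,1))
print('plug',w(275,160,[(274,280)],106))
h2=w(320,10,[(265,97),(408,190),(395,360),(245,455),(118,362),(118,190)],98)
c2=h2.mean(0); print('nut2',c2, np.linalg.norm(h2-c2,axis=1),'plug2',w(320,10,[(266,272)],106))
d=c2-c; print('yaw',np.degrees(np.arctan2(d[1],d[0]))-90,np.linalg.norm(d))
print('outl',w(275,160,[(420,302)],58), w(320,10,[(370,430)],58))
```

```text
t 2.20 pos [599.9 -59.2 200.1] psi 19.94 tilt [ 0.0001 -0.    ] F [ 0.3  0.6 -0.7] T [ 0.02  -0.18   0.024] gap 87.1 q [-0.28  0.52  1.51 -0.    1.1  -0.63]
nut [595.08003054 -38.64243821] [19.96074633 19.00563036 19.4891289  18.90589061 19.09320034 18.94062375]
[ 111.62805485   52.23062256  -11.10304968  -67.72766262 -128.2517253
  171.9167168 ] [111.6 112.2 108.9 112.3 111.7 111.9]
plug [[595.0471555  -38.18375145]]
nut2 [587.67969444  56.87750211] [18.4678895  18.83959283 18.13071689 18.94800631 18.08633147 18.35058184] plug2 [[587.92394477  56.21127379]]
yaw 4.430098372040732 95.80617919518242
outl [[619.54381359 -42.67428782]] [[610.37292819  51.96456897]]
```

Run:
```python
from h import *
rel([595,-38.4,84],21.4)
```

```text
slide [ 0.25 -2.12 11.61] turn -0.026 psi now 19.94 deg pos [599.9 -59.2 200.1]
```

Emit:
move_arm:
  slide:
    - [0.25,-2.12,3]
    - [0.25,-2.12,7]
    - [0.25,-2.12,10]
    - [0.25,-2.12,11.6]
    - [0.25,-2.12,11.6]
    - [0.25,-2.12,11.6]
  turn: [-0.026,-0.026,-0.026,-0.026,-0.026,-0.026]
  claw: [0.1,0.2,0.3,0.3,0.3,0.3]
  force: 15

```text
t: 2.95
position: [596.2, -38.1, 85.0]
tool_rot: [[0.931, 0.366, 0.002], [0.366, -0.931, -0.001], [0.002, 0.001, -1.0]]
ft_force: [0.0, 0.8, 0.0]
finger_gap: 61.1
```

Run:
```python
from h import *
o=pic('wrist','pics/w2.png'); st()
```

```text
t 3.00 pos [596.3 -38.1  85.3] psi 21.48 tilt [ 0.0027 -0.0006] F [ 0.1 -0.   0.1] T [ 0.011 -0.101 -0.003] gap 60.7 q [-0.25  0.67  1.62  0.    0.85 -0.63]
```

View pics/w2.png

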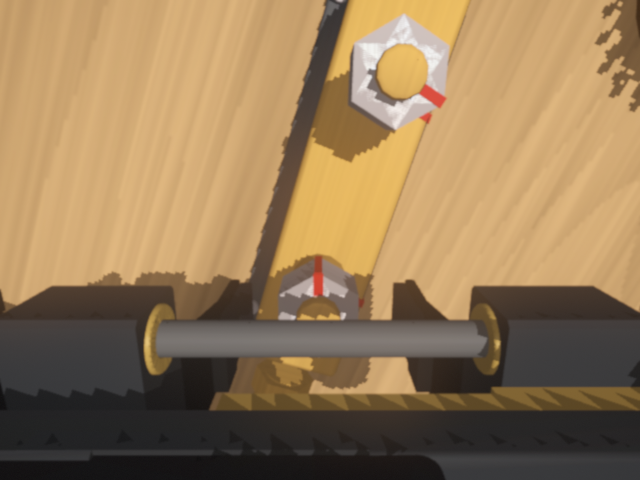

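Emit:
move_arm:
  slide:
    - [-0.12,0,0.1]
    - [-0.12,0,0.1]
    - [-0.12,0,0.1]
    - [-0.12,0,0.1]
    - [-0.12,0,0.1]
    - [-0.12,0,0.1]
  turn: [0,0,0,0,0,0]
  claw: [1,1,1,1,1,1]
  force: 15

```text
t: 3.75
position: [594.5, -38.1, 83.1]
tool_rot: [[0.93, 0.366, 0.001], [0.366, -0.93, 0.0], [0.001, 0.0, -1.0]]
ft_force: [1.1, 0.5, 1.9]
finger_gap: 31.6
```

Run:
```python
from h import *
st()
```

```text
t 3.75 pos [594.5 -38.1  83.1] psi 21.49 tilt [0.0008 0.    ] F [1.1 0.5 1.9] T [ 0.137 -0.203  0.031] gap 31.6 q [-0.25  0.67  1.62  0.    0.85 -0.63]
```

Emit:
move_arm:
  slide:
    - [0,0,0]
    - [0,0,0]
    - [0,0,0]
    - [0,0,0]
    - [0,0,0]
    - [0,0,0]
  turn: [0.1,0.2,0.3,0.4,0.5,0.5]
  claw: [1,1,1,1,1,1]
  force: 18

```text
t: 4.5
position: [594.4, -38.1, 83.1]
tool_rot: [[0.992, -0.125, 0.001], [-0.125, -0.992, 0.0], [0.001, -0.0, -1.0]]
ft_force: [1.4, 0.8, 1.9]
finger_gap: 32.2
```

Run:
```python
from h import *
st();pic('wrist','pics/w3.png')
crop('pics/w3.png','pics/w3c.png',220,220,200,120,4)
```

```text
t 4.50 pos [594.4 -38.1  83.1] psi -7.16 tilt [0.0006 0.0002] F [1.4 0.8 1.9] T [ 0.087 -0.159 -0.196] gap 32.2 q [-0.25  0.67  1.62  0.    0.85 -0.13]
```

View pics/w3c.png

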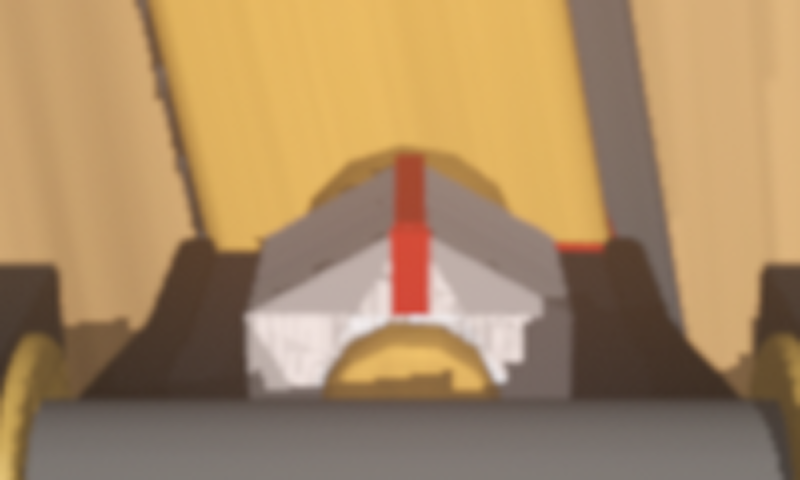

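Emit:
move_arm:
  slide:
    - [0,0,0]
    - [0,0,0]
    - [0,0,0]
    - [0,0,0]
    - [0,0,0]
    - [0,0,0]
    - [0,0,0]
    - [0,0,0]
  turn: [0.14,0.28,0.42,0.56,0.7,0.84,0.94,0.94]
  claw: [1,1,1,1,1,1,1,1]

```text
t: 5.55
position: [594.3, -38.1, 83.1]
tool_rot: [[0.486, -0.874, 0.001], [-0.874, -0.486, 0.0], [-0.0, -0.001, -1.0]]
ft_force: [0.4, 1.3, 1.3]
finger_gap: 31.9
```

Run:
```python
from h import *
st()
```

```text
t 5.55 pos [594.3 -38.1  83.1] psi -60.95 tilt [0.0006 0.0003] F [0.4 1.3 1.3] T [ 0.237 -0.122 -0.244] gap 31.9 q [-0.25  0.67  1.62  0.    0.85  0.81]
```

Emit:
move_arm:
  slide:
    - [0,0,0]
    - [0,0,0]
  turn: [0.06,0.1]
  claw: [1,1]

```text
t: 5.8
position: [594.3, -38.1, 83.1]
tool_rot: [[0.397, -0.918, 0.001], [-0.918, -0.397, 0.0], [0.0, -0.0, -1.0]]
ft_force: [1.8, 1.4, 2.4]
finger_gap: 31.7
```

Run:
```python
from h import *
st()
```

```text
t 5.80 pos [594.3 -38.1  83.1] psi -66.62 tilt [0.0005 0.    ] F [1.8 1.4 2.4] T [ 0.359 -0.122  0.176] gap 31.7 q [-0.25  0.67  1.62  0.    0.85  0.91]
```

Emit:
move_arm:
  slide:
    - [0,0,0]
    - [0,0,0]
    - [0,0,0]
  turn: [0.03,0.03,0.03]
  claw: [1,1,1]

```text
t: 6.18
position: [594.3, -38.1, 83.1]
tool_rot: [[0.368, -0.93, 0.0], [-0.93, -0.368, 0.0], [-0.0, -0.0, -1.0]]
ft_force: [1.7, 2.4, 3.2]
finger_gap: 31.8
```

Run:
```python
from h import *
st()
```

```text
t 6.17 pos [594.3 -38.1  83.1] psi -68.43 tilt [0.0004 0.0002] F [1.7 2.4 3.2] T [ 0.415 -0.161  0.124] gap 31.8 q [-0.25  0.67  1.62  0.    0.85  0.94]
```

Emit:
move_arm:
  slide:
    - [0,0,0]
    - [0,0,0]
    - [0,0,0]
  turn: [0.03,0.03,0.03]
  claw: [1,1,1]

```text
t: 6.55
position: [594.2, -38.1, 83.1]
tool_rot: [[0.339, -0.941, 0.0], [-0.941, -0.339, 0.0], [-0.0, -0.0, -1.0]]
ft_force: [0.0, 1.7, 3.7]
finger_gap: 32.0
```

Run:
```python
from h import *
st()
```

```text
t 6.55 pos [594.2 -38.1  83.1] psi -70.21 tilt [0.0003 0.0003] F [0.  1.7 3.7] T [ 0.508 -0.187  0.046] gap 32.0 q [-0.25  0.67  1.62  0.    0.85  0.97]
```

Emit:
move_arm:
  slide:
    - [0,0,0]
    - [0,0,0]
    - [0,0,0]
  turn: [0.03,0.03,0.03]
  claw: [1,1,1]

```text
t: 6.92
position: [594.2, -38.2, 83.1]
tool_rot: [[0.311, -0.95, 0.0], [-0.95, -0.311, -0.0], [0.0, -0.0, -1.0]]
ft_force: [1.1, 3.1, 4.2]
finger_gap: 31.8
```

Run:
```python
from h import *
st()
pic('wrist','pics/w4.png')
crop('pics/w4.png','pics/w4c.png',220,220,200,120,4)
```

```text
t 6.92 pos [594.2 -38.2  83.1] psi -71.89 tilt [ 0.0003 -0.    ] F [1.1 3.1 4.2] T [ 0.62  -0.228  0.365] gap 31.8 q [-0.25  0.67  1.62  0.    0.85  1.  ]
```

View pics/w4c.png

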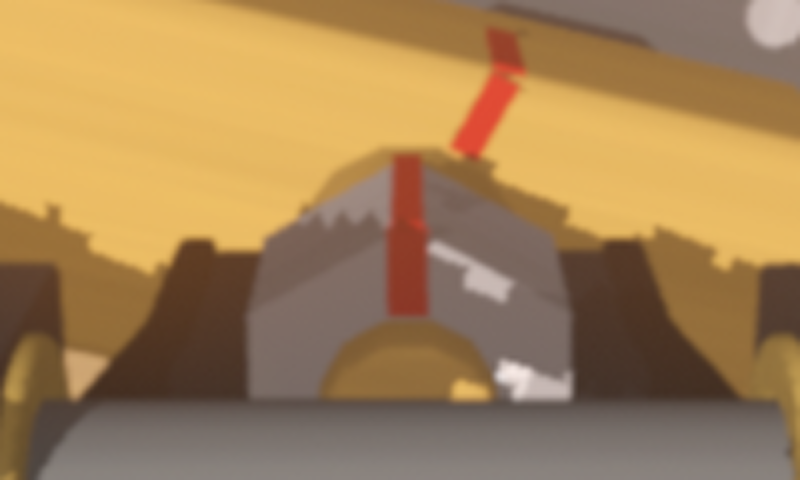

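Emit:
move_arm:
  slide:
    - [0,0,0]
    - [0,0,0]
  turn: [0.02,0.02]
  claw: [1,1]

```text
t: 7.22
position: [594.0, -38.2, 83.1]
tool_rot: [[0.292, -0.956, -0.0], [-0.956, -0.292, -0.0], [0.0, 0.0, -1.0]]
ft_force: [1.7, 3.2, 4.6]
finger_gap: 32.0
```

Run:
```python
from h import *
st()
pic('wrist','pics/w5.png')
crop('pics/w5.png','pics/w5c.png',220,220,200,120,4)
```

```text
t 7.22 pos [594.  -38.2  83.1] psi -73.02 tilt [-0.0002 -0.0003] F [1.7 3.2 4.6] T [ 0.588 -0.159  0.467] gap 32.0 q [-0.25  0.67  1.62 -0.    0.85  1.02]
```

View pics/w5c.png

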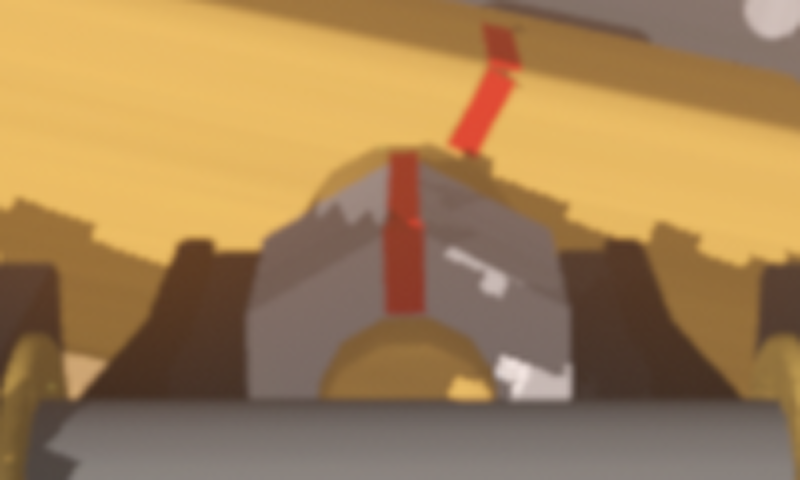

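Emit:
move_arm:
  slide:
    - [0,0,0]
    - [0,0,0]
    - [0,0,0]
    - [0,0,-4]
    - [0,1,-8]
    - [0,2,-11]
    - [0,2,-11]
    - [0,2,-11]
    - [0,2,-11]
  turn: [-0.02,-0.02,-0.02,0,0.15,0.25,0.25,0.25,0.25]
  claw: [0.3,0.3,0.3,0.2,0,0,0,0,0]

```text
t: 8.4
position: [574.2, -43.8, 191.3]
tool_rot: [[0.046, -0.999, -0.003], [-0.999, -0.046, 0.001], [-0.001, 0.003, -1.0]]
ft_force: [1.3, -0.6, -0.7]
finger_gap: 87.0
```

Run:
```python
from h import *
st()
pic('wrist','pics/w6.png')
crop('pics/w6.png','pics/w6c.png',260,160,130,110,5.4)
```

```text
t 8.40 pos [574.2 -43.8 191.3] psi -87.34 tilt [-0.003   0.0008] F [ 1.3 -0.6 -0.7] T [-0.05   0.034  0.014] gap 87.0 q [-0.27  0.5   1.59 -0.    1.06  1.25]
```

View pics/w6.png

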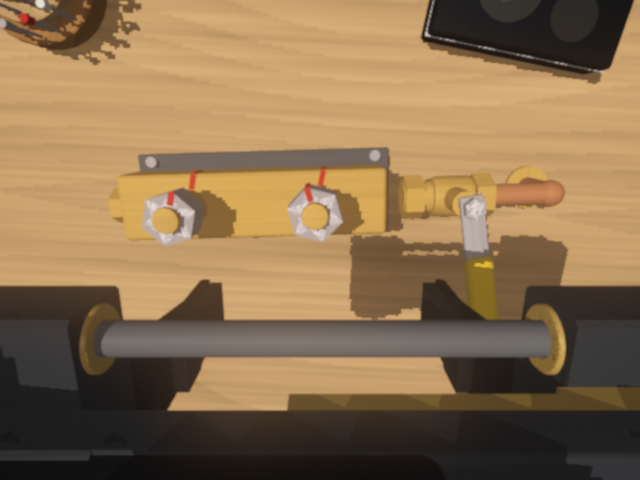

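View pics/w6c.png

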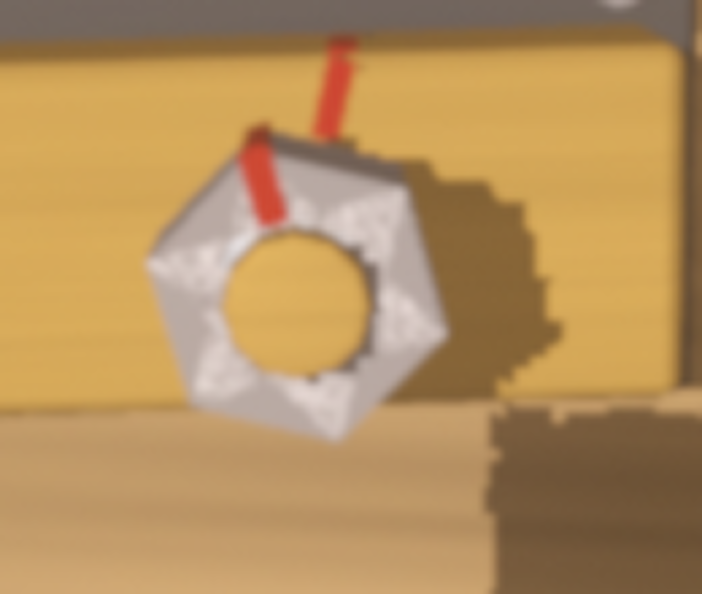

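Run:
```python
from h import *
st()
w=lambda x0,y0,pts,z:np.array([back('wrist',x0+u/5.4,y0+v/5.4,z)[:2] for u,v in pts])
h=w(260,160,[(254,138),(407,183),(448,333),(338,438),(190,405),(148,260)],98)
c=h.mean(0); print('nut',c,np.linalg.norm(h-c,axis=1)); a=np.degrees(np.arctan2(*(h-c)[:,::-1].T)); print(np.round((a+60*np.arange(6)+180)%360-180,1),((a+60*np.arange(6)+180)%360-180).mean())
print('plug',w(260,160,[(298,304)],106))
l=w(260,160,[(325,138),(343,45)],58); print(l, np.degrees(np.arctan2(*(l-c)[:,::-1].T)), np.degrees(np.arctan2(*(l[1]-l[0])[::-1])))
b=w(260,160,[(0,58),(680,45)],58); print('bar', np.degrees(np.arctan2(*(b[0]-b[1])[::-1]))-90)
```

```text
t 8.45 pos [574.3 -43.8 191.4] psi -87.35 tilt [-0.0028  0.0008] F [-0.5 -0.9 -0.2] T [ 0.    -0.007  0.014] gap 87.3 q [-0.27  0.5   1.59 -0.    1.06  1.25]
nut [594.50814486 -38.92738099] [19.50987938 18.80509346 18.84175072 18.63097915 19.10380761 18.42781119]
[17.7 18.6 18.  17.9 18.9 19.5] 18.440015586823062
plug [[595.00460277 -39.10968055]]
[[608.23628218 -41.40250128]
 [620.9026948  -43.26108542]] [-10.220368   -9.3241643] -8.347627265428297
bar 3.7731624069267866
```

Run:
```python
from h import *
rel([430,330,200],-90)
```

```text
slide [-38.01  12.69  -0.79] turn 0.046 psi now -87.35 deg pos [574.3 -43.8 191.4]
```

Emit:
move_arm:
  slide:
    - [-38.0,12.7,-0.8]
    - [-38.0,12.7,-0.8]
    - [-38.0,12.7,-0.8]
    - [-38.0,12.7,-0.8]
    - [-38.0,12.7,-0.8]
    - [-38.0,12.7,-0.8]
    - [-38.0,12.7,-0.8]
    - [-38.0,12.7,-0.8]
    - [-38.0,12.7,-0.8]
    - [-38.0,12.7,-0.8]
    - [-38.0,12.7,-0.8]
  turn: [0.046,0.046,0.046,0.046,0.046,0.046,0.046,0.046,0.046,0.046,0.046]
  claw: [0,0,0,0,0,0,0,0,0,0,0]

```text
t: 9.82
position: [431.3, 328.7, 200.9]
tool_rot: [[-0.002, -1.0, -0.0], [-1.0, 0.002, -0.0], [0.0, 0.0, -1.0]]
ft_force: [-0.2, 0.1, 0.7]
finger_gap: 86.6
```

Run:
```python
from h import *
st()
pic('wrist','pics/w7.png'); st()
```

```text
t 9.82 pos [431.3 328.7 200.9] psi -90.12 tilt [-0.0002 -0.0002] F [-0.2  0.1  0.7] T [ 0.002  0.018 -0.037] gap 86.6 q [ 0.45  0.44  1.66 -0.    1.03  2.02]
t 9.88 pos [431.2 328.9 200.9] psi -90.11 tilt [-0.0001 -0.0001] F [ 0.  -0.5  0.1] T [ 0.039  0.005 -0.01 ] gap 87.1 q [ 0.45  0.44  1.66 -0.    1.03  2.02]
```

View pics/w7.png

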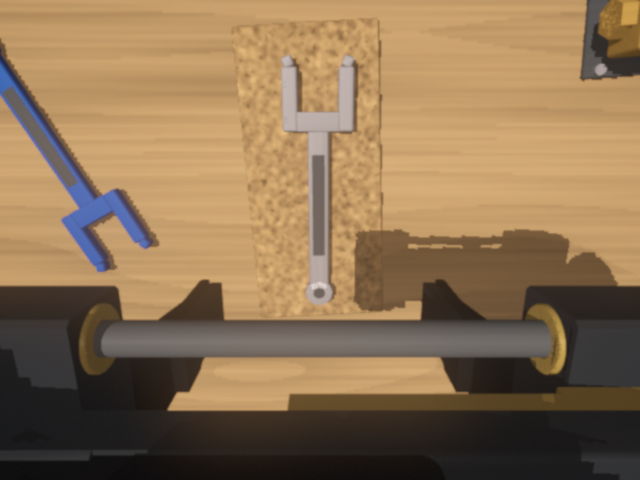

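Run:
```python
from h import *
crop('pics/w7.png','pics/w7c.png',225,10,170,110,4.7)
crop('pics/w7.png','pics/w7d.png',270,220,100,90,5.4)
```

```text
(no output)
```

View pics/w7c.png

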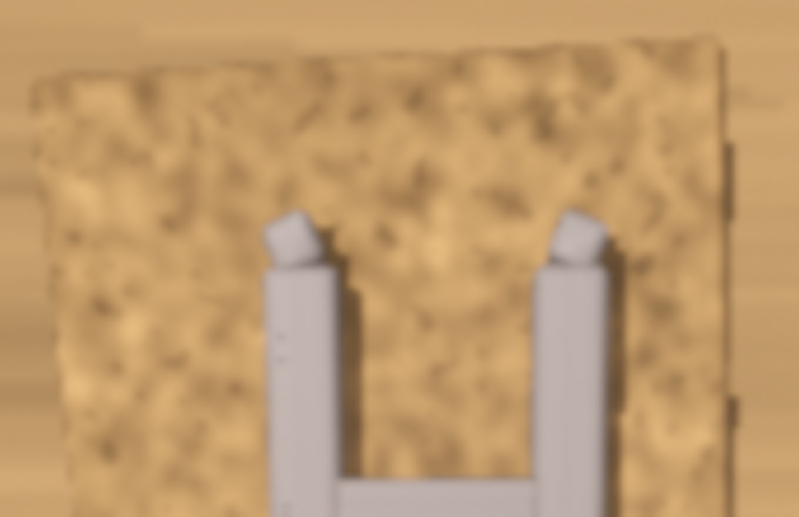

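View pics/w7d.png

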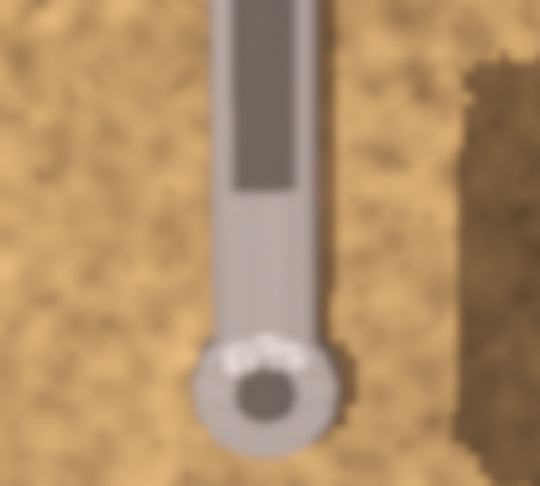

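Run:
```python
from h import *
a=lambda u,v,z:back('wrist',225+u/4.7,10+v/4.7,z)[:2]
b=lambda u,v,z:back('wrist',270+u/5.4,220+v/5.4,z)[:2]
tl,tr=a(293,212,15),a(580,212,15); print('tips',tl,tr)
il,ir=a(337,400,15),a(537,400,15); print('inner',il,ir,np.linalg.norm(il-ir)); mid=(il+ir)/2
th=(a(340,480,15)+a(537,480,15))/2; print('throat',th)
ring=b(266,396,14); end=b(266,457,14); print('ring',ring,'end',end)
hm=(b(215,180,14)+b(318,180,14))/2; print('handle',hm,np.linalg.norm(b(215,180,14)-b(318,180,14)))
for p in (mid,th): print(np.degrees(np.arctan2(*(p-ring)[::-1])))
print([np.round(a(*q,4),1) for q in ((35,80),(722,40))])
```

```text
tips [563.18416353 355.86313533] [563.11633298 306.93305514]
inner [532.97201594 348.90445746] [532.92460427 313.9589257 ] 34.945563922124585
throat [519.63565651 331.21930308]
ring [357.57706554 330.93016567] end [346.08109897 330.96579765]
handle [396.84421737 330.72395381] 17.422715105030598
0.1638537711055823
0.10222436098471259
[array([586.1, 400.8]), array([592.2, 282.3])]
```

Run:
```python
from h import *
rel([460,331.1,8],-89.9)
```

```text
slide [-0.23 -2.88 19.29] turn -0.004 psi now -90.11 deg pos [431.2 328.9 200.9]
```

Emit:
move_arm:
  slide:
    - [-0.23,-2.88,5]
    - [-0.23,-2.88,10]
    - [-0.23,-2.88,15]
    - [-0.23,-2.88,18]
    - [-0.23,-2.88,19.2]
    - [-0.23,-2.88,19.2]
    - [-0.23,-2.88,19.2]
  turn: [-0.004,-0.004,-0.004,-0.004,-0.004,-0.004,-0.004]
  claw: [0.3,0.4,0.4,0.4,0.4,0.4,0.4]

```text
t: 10.75
position: [460.6, 332.5, 10.3]
tool_rot: [[0.004, -1.0, 0.003], [-1.0, -0.004, 0.001], [-0.001, -0.003, -1.0]]
ft_force: [-0.9, 0.8, -0.1]
finger_gap: 52.4
```

Run:
```python
from h import *
st()
pic('wrist','pics/w8.png'); st()
```

```text
t 10.75 pos [460.6 332.5  10.3] psi -89.79 tilt [0.0026 0.0012] F [-0.9  0.8 -0.1] T [ 0.068  0.039 -0.01 ] gap 52.4 q [0.43 0.77 1.72 0.   0.65 2.  ]
t 10.80 pos [460.6 332.5  10.5] psi -89.78 tilt [0.0028 0.0013] F [ 0.7 -0.3 -1. ] T [ 0.016 -0.009  0.047] gap 52.4 q [ 0.43  0.77  1.72 -0.    0.65  2.  ]
```

View pics/w8.png

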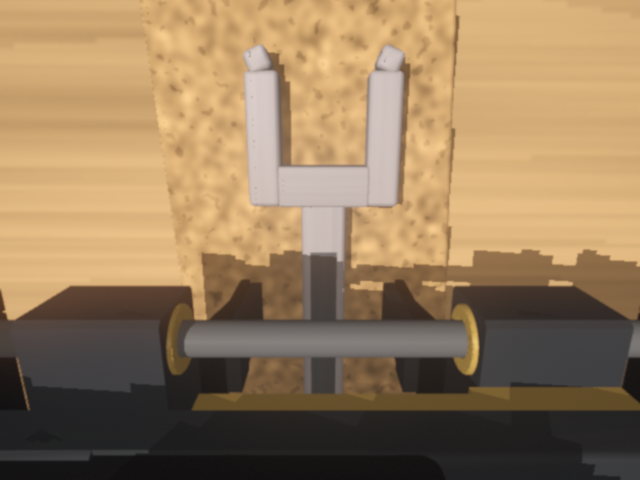

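Emit:
move_arm:
  slide:
    - [0.1,0,0.3]
    - [0.1,0,0.3]
    - [0.1,0,0.3]
    - [0.1,0,0.3]
    - [0.1,0,0.3]
    - [0.1,0,0.3]
    - [0.1,0,0.3]
  turn: [0,0,0,0,0,0,0]
  claw: [0.4,0.4,1,1,1,1,1]
  force: 40

```text
t: 11.68
position: [459.5, 331.1, 5.9]
tool_rot: [[0.004, -1.0, 0.0], [-1.0, -0.004, 0.0], [-0.0, -0.0, -1.0]]
ft_force: [0.6, 1.0, 0.1]
finger_gap: 17.5
```

Run:
```python
from h import *
st()
```

```text
t 11.68 pos [459.5 331.1   5.9] psi -89.78 tilt [0.0001 0.0001] F [0.6 1.  0.1] T [0.121 0.033 0.03 ] gap 17.5 q [0.43 0.78 1.72 0.   0.64 1.99]
```

Run:
```python
from h import *
rel([459.5,331.1,150],-89.78)
rel([455,-84.5,150],-71.6)
```

```text
slide [  0.     0.   -14.41] turn 0.0 psi now -89.78 deg pos [459.5 331.1   5.9]
slide [ 41.56   0.61 -14.41] turn -0.317 psi now -89.78 deg pos [459.5 331.1   5.9]
```

Emit:
move_arm:
  slide:
    - [0,0,-2]
    - [0,0,-6]
    - [0,0,-11]
    - [3,0,-14.4]
    - [8,0.3,-14.4]
    - [14,0.6,-14.4]
    - [20,0.6,-14.4]
    - [26,0.6,-14.4]
    - [32,0.6,-14.4]
    - [37,0.6,-14.4]
    - [40,0.6,-14.4]
    - [41.5,0.6,-14.4]
    - [41.5,0.6,-14.4]
    - [41.5,0.6,-14.4]
    - [41.5,0.6,-14.4]
  turn: [0,0,0,-0.05,-0.1,-0.15,-0.2,-0.25,-0.3,-0.317,-0.317,-0.317,-0.317,-0.317,-0.317]
  claw: [1,1,1,1,1,1,1,1,1,1,1,1,1,1,1]

```text
t: 13.55
position: [454.8, -82.7, 149.9]
tool_rot: [[0.317, -0.948, -0.001], [-0.948, -0.317, 0.0], [-0.001, 0.0, -1.0]]
ft_force: [0.5, -0.2, -2.5]
finger_gap: 17.7
```

Run:
```python
from h import *
st()
pic('wrist','pics/w9.png'); st()
```

```text
t 13.55 pos [454.8 -82.7 149.9] psi -71.52 tilt [-0.0006  0.0005] F [ 0.5 -0.2 -2.5] T [-0.021  0.002  0.014] gap 17.7 q [-0.42  0.43  1.9   0.    0.81  0.83]
t 13.60 pos [454.9 -82.8 149.9] psi -71.51 tilt [-0.0005  0.0003] F [ 0.3  0.5 -1.3] T [-0.034  0.035 -0.019] gap 17.5 q [-0.42  0.43  1.9   0.    0.81  0.83]
```

View pics/w9.png

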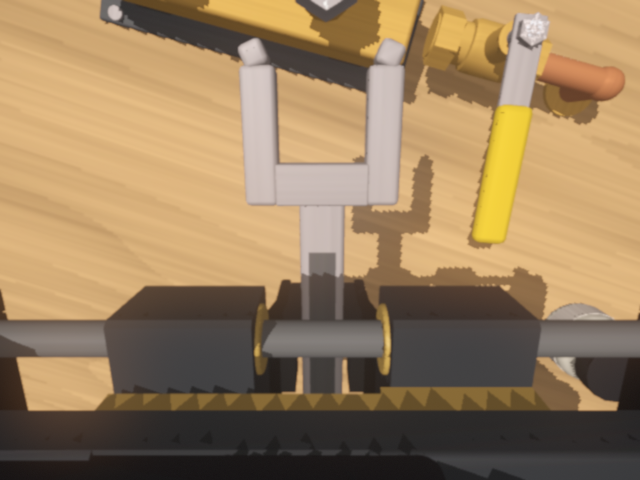

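Run:
```python
from h import *
rel([460.8,-82.5,85.4],-71.6)
```

```text
slide [ 0.16 -0.57  6.45] turn 0.002 psi now -71.51 deg pos [454.9 -82.8 149.9]
```

Emit:
move_arm:
  slide:
    - [0.16,-0.3,3]
    - [0.16,-0.57,5.5]
    - [0.16,-0.57,6.45]
    - [0.16,-0.57,6.45]
    - [0.16,-0.57,6.45]
    - [0.16,-0.57,6.45]
    - [0.16,-0.57,6.45]
    - [0.16,-0.57,6.45]
  turn: [0,0,0,0,0,0,0,0]
  claw: [1,1,1,1,1,1,1,1]

```text
t: 14.6
position: [461.1, -83.8, 85.8]
tool_rot: [[0.315, -0.949, 0.001], [-0.949, -0.315, -0.0], [0.0, -0.0, -1.0]]
ft_force: [0.4, 0.3, -3.5]
finger_gap: 17.3
```

Run:
```python
from h import *
st()
pic('wrist','pics/w10.png'); st()
rel([460.8,-82.5,85.4],-71.6)
```

```text
t 14.60 pos [461.1 -83.8  85.8] psi -71.63 tilt [ 0.0006 -0.0002] F [ 0.4  0.3 -3.5] T [ 0.008 -0.023  0.006] gap 17.3 q [-0.42  0.56  1.94  0.    0.64  0.83]
t 14.65 pos [461.1 -83.8  85.7] psi -71.63 tilt [ 0.0004 -0.0002] F [ 0.6 -0.2 -2.6] T [ 0.025  0.031 -0.011] gap 17.5 q [-0.42  0.56  1.94 -0.    0.64  0.83]
slide [-0.13 -0.01  0.03] turn -0.0 psi now -71.63 deg pos [461.1 -83.8  85.7]
```

View pics/w10.png

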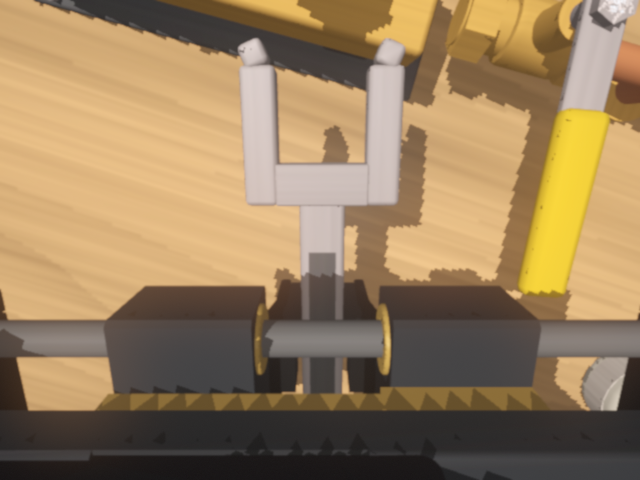

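Emit:
move_arm:
  slide:
    - [-0.13,0,0]
    - [-0.13,-1,0]
    - [-0.13,-2,0]
    - [-0.13,-2,0]
    - [-0.13,-2,0]
    - [-0.13,-2,0]
  turn: [0,0,0,0,0,0]
  claw: [1,1,1,1,1,1]

```text
t: 15.4
position: [479.2, -76.1, 85.4]
tool_rot: [[0.315, -0.949, -0.001], [-0.949, -0.315, 0.0], [-0.0, 0.001, -1.0]]
ft_force: [1.2, -0.4, -1.8]
finger_gap: 17.4
```

Run:
```python
from h import *
pic('wrist','pics/w11.png'); st()
h=np.array([np.cos(np.radians(18.4)),np.sin(np.radians(18.4))]); p=np.array(ctrl.get_obs()['position'])[:2]; d=np.array([594.1,-38.2])-p; print('along',d@h,'lat',d@[-h[1],h[0]])
crop('pics/w11.png','pics/w11c.png',220,0,200,150,4)
```

```text
t 15.45 pos [479.2 -76.1  85.4] psi -71.63 tilt [-0.0005  0.0002] F [-0.1 -0.  -2.4] T [ 0.035  0.017 -0.018] gap 17.1 q [-0.39  0.57  1.9  -0.    0.67  0.86]
along 121.0198611110999 lat -0.30949236669587776
```

View pics/w11c.png

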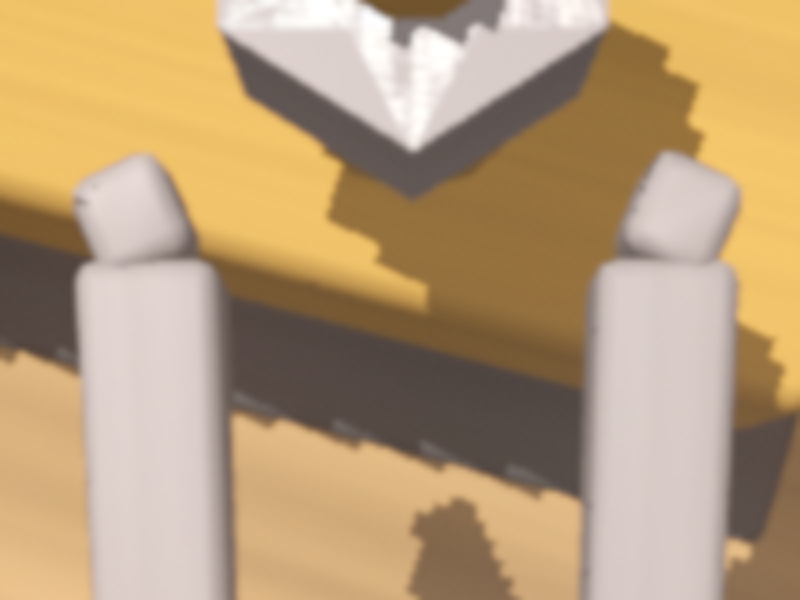

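Emit:
move_arm:
  slide:
    - [0.05,0,0]
    - [0.05,-0.8,0]
    - [0.05,-1.6,0]
    - [0.05,-1.6,0]
    - [0.05,-1.6,0]
  turn: [0,0,0,0,0]
  claw: [1,1,1,1,1]

```text
t: 16.08
position: [494.8, -71.4, 85.4]
tool_rot: [[0.316, -0.949, -0.0], [-0.949, -0.316, 0.0], [-0.0, 0.0, -1.0]]
ft_force: [0.5, 0.7, -2.3]
finger_gap: 17.4
```

```bash
cat >> h.py <<'E'
def al():
    st()
    h=np.array([np.cos(np.radians(18.4)),np.sin(np.radians(18.4))]); p=np.array(ctrl.get_obs()['position'])[:2]; d=np.array([594.1,-38.2])-p; print('along',d@h,'lat',d@[-h[1],h[0]])
E
python3 - <<'E'
from h import *
pic('wrist','pics/w12.png'); al()
crop('pics/w12.png','pics/w12c.png',220,0,200,150,4)
E
```

```text
t 16.12 pos [494.7 -71.5  85.4] psi -71.61 tilt [-0.0005  0.0002] F [-0.6 -0.3 -2.7] T [0.01  0.05  0.022] gap 17.4 q [-0.37  0.58  1.86 -0.    0.7   0.88]
along 104.85372089509576 lat 0.16128837329587137
```

View pics/w12c.png

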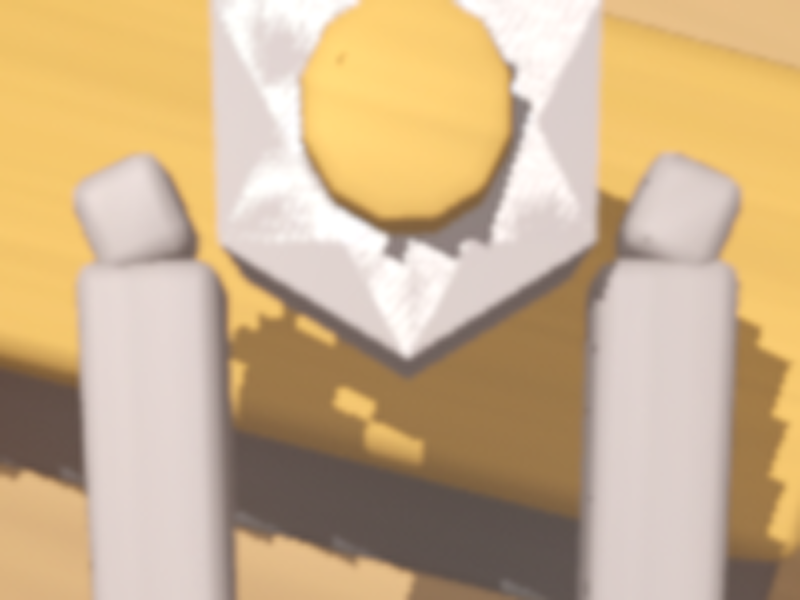

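Emit:
move_arm:
  slide:
    - [0,-0.5,0]
    - [0,-1,0]
    - [0,-1.5,0]
    - [0,-2.0,0]
    - [0,-2.4,0]
    - [0,-2.4,0]
    - [0,-2.4,0]
  turn: [0,0,0,0,0,0,0]
  claw: [1,1,1,1,1,1,1]

```text
t: 17.0
position: [517.4, -64.0, 85.4]
tool_rot: [[0.315, -0.949, -0.0], [-0.949, -0.315, 0.0], [-0.0, 0.0, -1.0]]
ft_force: [0.5, 0.7, -2.2]
finger_gap: 17.4
```

Run:
```python
from h import *
pic('wrist','pics/w13.png'); al()
crop('pics/w13.png','pics/w13c.png',220,20,200,150,4)
```

```text
t 17.05 pos [517.4 -64.   85.4] psi -71.62 tilt [-0.0005  0.0001] F [-0.1  0.3 -1.5] T [-0.021  0.027  0.014] gap 17.2 q [-0.34  0.6   1.81 -0.    0.73  0.91]
along 80.92725773717616 lat 0.2318432063968572
```

View pics/w13c.png

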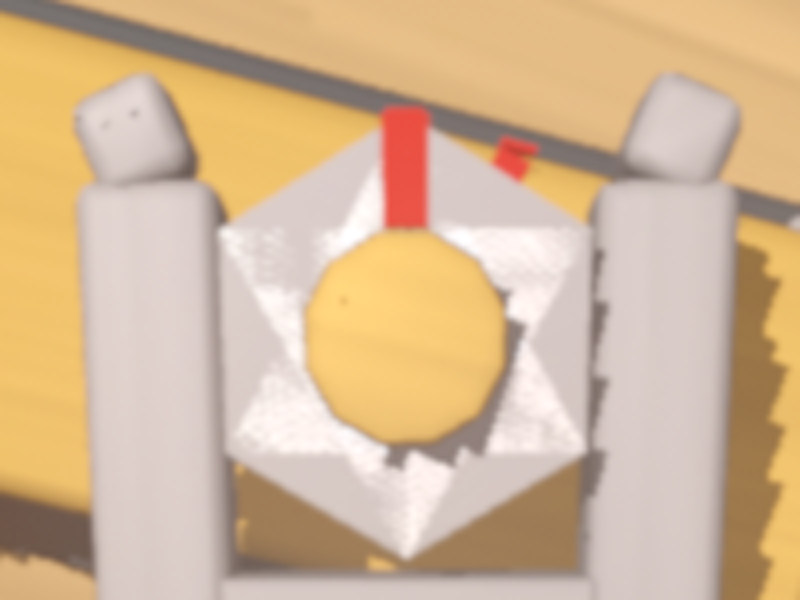

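Emit:
move_arm:
  slide:
    - [-0.4,-0.01,0]
    - [-0.81,-0.04,0]
    - [-1.21,-0.09,0]
    - [-1.61,-0.16,0]
    - [-2.0,-0.25,0]
    - [-2.39,-0.36,0]
    - [-2.39,-0.36,0]
  turn: [0.05,0.1,0.15,0.2,0.25,0.3,0.3]
  claw: [1,1,1,1,1,1,1]
  force: 50

```text
t: 17.92
position: [513.9, -40.8, 85.6]
tool_rot: [[0.023, -1.0, 0.001], [-1.0, -0.023, -0.001], [0.001, -0.001, -1.0]]
ft_force: [0.8, -2.4, -2.7]
finger_gap: 17.1
```

Run:
```python
from h import *
o=pic('wrist','pics/w14.png'); st()
crop('pics/w14.png','pics/w14c.png',220,20,200,150,4)
p=np.array(o['position'])[:2];d=np.array([594.1,-38.2])-p;print(np.linalg.norm(d),np.degrees(np.arctan2(d[1],d[0])))
```

```text
t 17.98 pos [513.9 -40.7  85.6] psi -88.71 tilt [ 0.0008 -0.001 ] F [ 1.4 -2.4 -2.5] T [-0.33  -0.05   0.253] gap 17.4 q [-0.3   0.6   1.82 -0.    0.72  1.25]
80.22974794947234 1.8224832881504998
```

View pics/w14c.png

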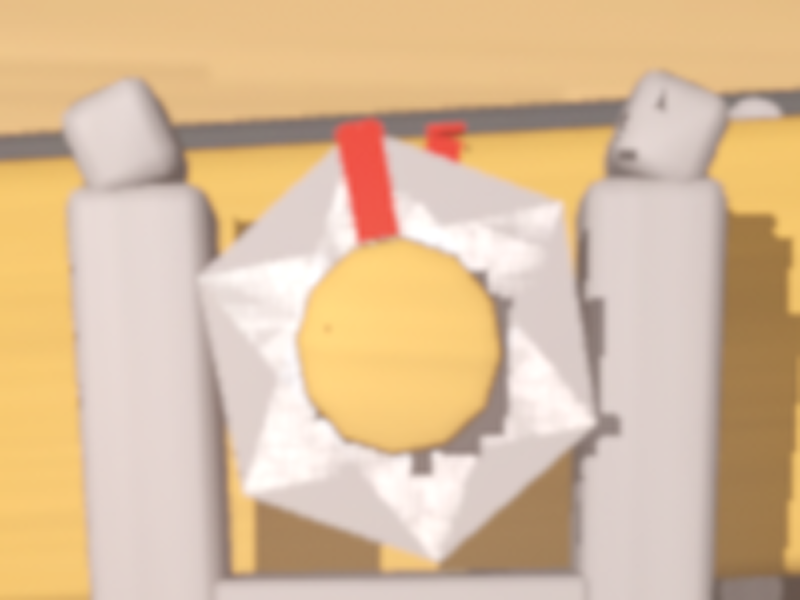

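```bash
cat >> h.py <<'E'
def hexang(pts,x0,y0,s,line_idx=0,z=98,obs=None):
    h=np.array([back('wrist',x0+u/s,y0+v/s,z,obs)[:2] for u,v in pts]); c=h.mean(0)
    a=(np.degrees(np.arctan2(*(h-c)[:,::-1].T))+60*np.arange(6)+180)%360-180
    print('nut c',np.round(c,2),'r',np.round(np.linalg.norm(h-c,axis=1),1),'ang',np.round(a,1),'mean %.2f'%a.mean(),'sem %.2f'%(a.std()/6**.5)); return c,a.mean()
E
python3 - <<'E'
from h import *
hexang([(359,127),(562,203),(597,422),(438,560),(248,492),(200,275)],220,20,4)
E
```

```text
nut c [594.74 -38.87] r [18.6 18.7 18.8 18.7 18.6 18.8] ang [12.4 12.2 12.2 11.9 12.7 11.7] mean 12.18 sem 0.13
```

Emit:
move_arm:
  slide:
    - [-0.4,-0.01,0]
    - [-0.8,-0.04,0]
    - [-1.2,-0.09,0]
    - [-1.6,-0.16,0]
    - [-1.99,-0.25,0]
    - [-2.38,-0.36,0]
    - [-2.61,-0.43,0]
    - [-2.61,-0.43,0]
  turn: [0.05,0.1,0.15,0.2,0.25,0.3,0.33,0.33]
  claw: [1,1,1,1,1,1,1,1]

```text
t: 18.98
position: [517.4, -14.4, 85.5]
tool_rot: [[-0.304, -0.953, 0.0], [-0.953, 0.304, -0.0], [0.0, -0.0, -1.0]]
ft_force: [0.0, -4.6, -3.5]
finger_gap: 17.2
```

Run:
```python
from h import *
o=pic('wrist','pics/w15.png'); st()
crop('pics/w15.png','pics/w15c.png',220,20,200,150,4)
p=np.array(o['position'])[:2];d=np.array([594.1,-38.2])-p;print(np.linalg.norm(d),np.degrees(np.arctan2(d[1],d[0])))
```

```text
t 19.02 pos [517.4 -14.3  85.5] psi -107.67 tilt [ 0.0002 -0.0004] F [ 0.4 -3.1 -2.2] T [-0.569  0.002  0.281] gap 17.2 q [-0.24  0.6   1.82 -0.    0.72  1.64]
80.28004225276565 -17.269309905750852
```

View pics/w15c.png

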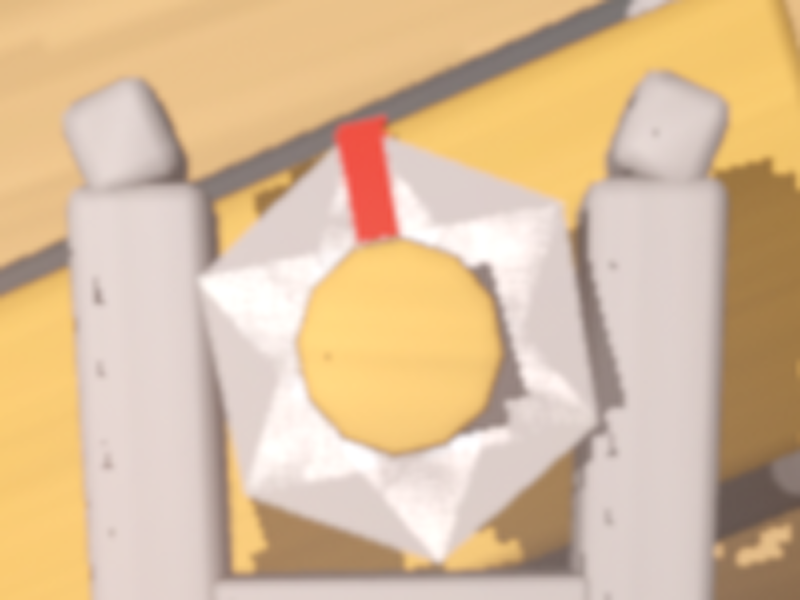

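Run:
```python
from h import *
hexang([(361,127),(563,203),(598,422),(440,561),(249,493),(201,277)],220,20,4)
# re-measure outlet line and nut in w6 crops for target
im=cv2.imread('pics/w6.png').astype(int)[150:270,250:400]
m=(im[:,:,2]>150)&(im[:,:,1]<90)&(im[:,:,0]<90)
ys,xs=np.nonzero(m); print(sorted(zip(ys+150,xs+250)))
```

```text
nut c [594.58 -38.87] r [18.7 18.6 18.7 18.7 18.6 18.8] ang [-6.8 -6.5 -6.6 -6.9 -6.3 -6.9] mean -6.67 sem 0.09
[(np.int64(168), np.int64(321)), (np.int64(168), np.int64(322)), (np.int64(168), np.int64(323)), (np.int64(168), np.int64(324)), (np.int64(168), np.int64(325)), (np.int64(169), np.int64(321)), (np.int64(169), np.int64(322)), (np.int64(169), np.int64(323)), (np.int64(169), np.int64(324)), (np.int64(170), np.int64(322)), (np.int64(170), np.int64(323)), (np.int64(171), np.int64(322)), (np.int64(171), np.int64(323)), (np.int64(172), np.int64(321)), (np.int64(172), np.int64(322)), (np.int64(172), np.int64(323)), (np.int64(172), np.int64(324)), (np.int64(173), np.int64(321)), (np.int64(173), np.int64(322)), (np.int64(173), np.int64(323)), (np.int64(173), np.int64(324)), (np.int64(174), np.int64(321)), (np.int64(174), np.int64(322)), (np.int64(174), np.int64(323)), (np.int64(175), np.int64(321)), (np.int64(175), np.int64(322)), (np.int64(175), np.int64(323)), (np.int64(176), np.int64(321)), (np.int64(176), np.int64(322)), (np.int64(176), np.int64(323)), (np.int64(177), np.int64(32
[... 2120 characters left out ...]
.int64(195), np.int64(307)), (np.int64(195), np.int64(308)), (np.int64(195), np.int64(309)), (np.int64(195), np.int64(310)), (np.int64(196), np.int64(307)), (np.int64(196), np.int64(308)), (np.int64(196), np.int64(309)), (np.int64(196), np.int64(310)), (np.int64(197), np.int64(308)), (np.int64(197), np.int64(309)), (np.int64(197), np.int64(310)), (np.int64(197), np.int64(311)), (np.int64(198), np.int64(308)), (np.int64(198), np.int64(309)), (np.int64(198), np.int64(310)), (np.int64(198), np.int64(311)), (np.int64(199), np.int64(308)), (np.int64(199), np.int64(309)), (np.int64(199), np.int64(310)), (np.int64(199), np.int64(311)), (np.int64(200), np.int64(309)), (np.int64(200), np.int64(310))]
```

Emit:
move_arm:
  slide:
    - [-0.2,-0.01,0]
    - [-0.4,-0.01,0]
    - [-0.4,-0.01,0]
    - [-0.4,-0.01,0]
  turn: [0.025,0.05,0.05,0.05]
  claw: [1,1,1,1]

```text
t: 19.52
position: [518.8, -10.3, 85.5]
tool_rot: [[-0.352, -0.936, 0.0], [-0.936, 0.352, -0.0], [-0.0, -0.0, -1.0]]
ft_force: [-0.7, -4.2, -3.3]
finger_gap: 17.3
```

Run:
```python
from h import *
o=pic('wrist','pics/w16.png'); st()
crop('pics/w16.png','pics/w16c.png',220,20,200,150,4)
# target from w6 (pose known)
o6=dict(position=[574.3,-43.8,191.4]); a=np.radians(-87.35); tx,ty=-0.0028,0.0008
z=np.array([tx,ty,-1]);z/=np.linalg.norm(z); x=np.array([np.cos(a),np.sin(a),0]); x-=z*(x@z); x/=np.linalg.norm(x); o6['tool_rot']=np.c_[x,np.cross(z,x),z]
L=np.array([back('wrist',u,v,58,o6)[:2] for u,v in ((322.5,173),(322,176),(321,179),(320.5,181.5),(320,184))])
c=np.array([594.6,-38.95])
print('outlet angles',np.degrees(np.arctan2(*(L-c)[:,::-1].T)))
```

```text
t 19.57 pos [518.8 -10.3  85.5] psi -110.59 tilt [ 0.0003 -0.    ] F [ 0.6 -4.3 -2.6] T [-0.676  0.056  0.199] gap 17.5 q [-0.24  0.6   1.82  0.    0.73  1.69]
outlet angles [-8.72259594 -8.91920751 -8.06554859 -7.99290991 -7.90190225]
```

View pics/w16c.png

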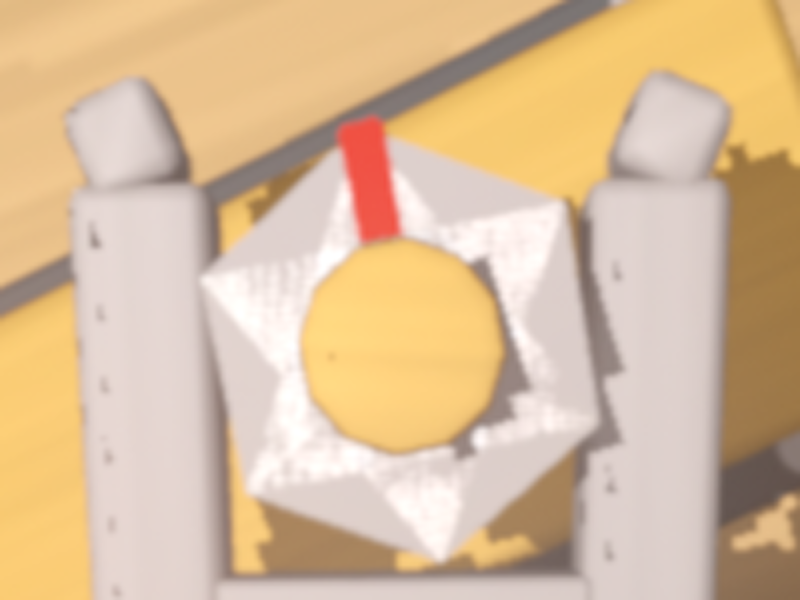

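Run:
```python
from h import *
hexang([(362,126),(565,202),(598,420),(441,561),(250,492),(203,278)],220,20,4)
```

```text
nut c [594.64 -38.86] r [18.7 18.7 18.6 18.8 18.6 18.7] ang [-9.7 -9.5 -9.3 -9.9 -9.3 -9.5] mean -9.53 sem 0.08
```

Emit:
move_arm:
  slide:
    - [0.4,-0.01,0]
    - [0.8,-0.04,0]
    - [1.28,-0.1,0]
    - [1.28,-0.1,0]
    - [1.28,-0.1,0]
  turn: [-0.05,-0.1,-0.16,-0.16,-0.16]
  claw: [1,1,1,1,1]

```text
t: 20.2
position: [514.8, -21.9, 85.4]
tool_rot: [[-0.199, -0.98, -0.001], [-0.98, 0.199, 0.001], [-0.001, 0.001, -1.0]]
ft_force: [0.3, -0.4, -1.7]
finger_gap: 17.3
```

Run:
```python
from h import *
o=pic('wrist','pics/w17.png'); st()
crop('pics/w17.png','pics/w17c.png',220,20,200,150,4)
```

```text
t 20.25 pos [514.9 -22.   85.4] psi -101.47 tilt [-0.0004  0.0008] F [-0.9 -0.2 -2.1] T [0.075 0.049 0.025] gap 17.3 q [-0.26  0.6   1.82  0.    0.72  1.51]
```

View pics/w17c.png

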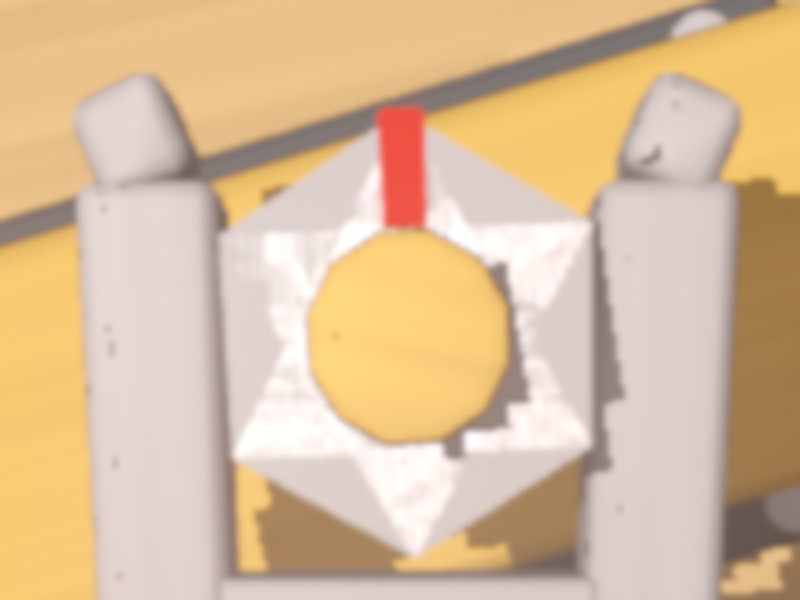

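Emit:
move_arm:
  slide:
    - [0.24,0,0]
    - [0.24,1,0]
    - [0.24,2.5,0]
    - [0.24,4.5,0]
    - [0.24,6.5,0]
    - [0.24,6.5,-1]
    - [0.24,6.5,-5]
    - [0.24,6.5,-10]
    - [0.24,6.5,-12]
    - [0.24,6.5,-12]
    - [0.24,6.5,-12]
  turn: [-0.03,-0.03,-0.03,-0.03,-0.03,-0.03,-0.03,-0.03,-0.03,-0.03,-0.03]
  claw: [1,1,1,1,1,1,1,1,1,1,1]

```text
t: 21.62
position: [450.3, -11.9, 205.0]
tool_rot: [[-0.168, -0.986, -0.001], [-0.986, 0.168, 0.0], [-0.0, 0.001, -1.0]]
ft_force: [-0.5, -0.3, -2.7]
finger_gap: 17.1
```

Run:
```python
from h import *
st();o=pic('wrist','pics/w18.png'); st()
```

```text
t 21.62 pos [450.3 -11.9 205. ] psi -99.70 tilt [-0.001   0.0003] F [-0.5 -0.3 -2.7] T [ 0.032  0.044 -0.03 ] gap 17.1 q [-0.28  0.32  1.87  0.    0.95  1.46]
t 21.68 pos [450.  -11.9 204.5] psi -99.70 tilt [-0.0022  0.0007] F [ 0.8  0.7 -1.4] T [0.044 0.077 0.001] gap 17.4 q [-0.28  0.32  1.87  0.    0.95  1.46]
```

View pics/w18.png

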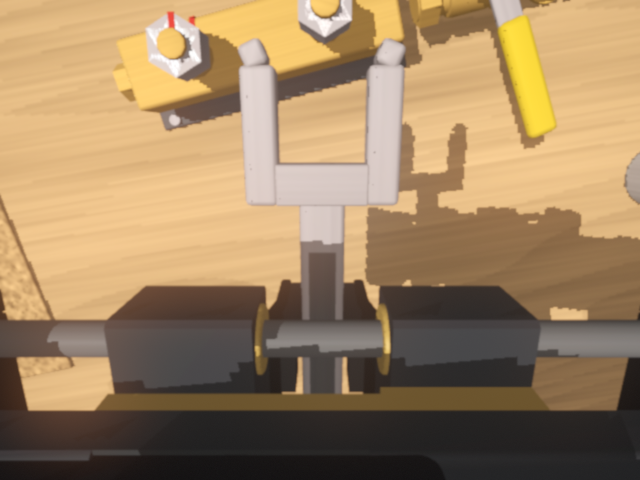

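Emit:
move_arm:
  slide:
    - [0,-4,0]
    - [0,-5,0]
    - [0,-5,0]
    - [0,-5,0]
    - [0,-5,0]
  turn: [0,0,0,0,0]
  claw: [1,1,1,1,1]

```text
t: 22.3
position: [498.9, -20.1, 205.1]
tool_rot: [[-0.168, -0.986, -0.002], [-0.986, 0.168, 0.0], [-0.0, 0.002, -1.0]]
ft_force: [0.5, -0.5, -2.8]
finger_gap: 17.0
```

Run:
```python
from h import *
o=pic('wrist','pics/w19.png'); st()
crop('pics/w19.png','pics/w19c.png',270,20,110,100,6)
```

```text
t 22.35 pos [499.2 -20.2 205.3] psi -99.69 tilt [-0.001   0.0003] F [-0.  -0.1 -1.9] T [-0.007  0.07   0.004] gap 17.1 q [-0.26  0.38  1.76 -0.    1.    1.48]
```

View pics/w19.png

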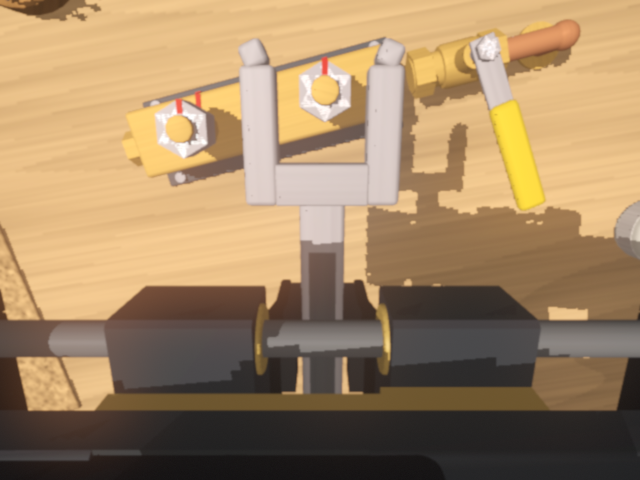

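View pics/w19c.png

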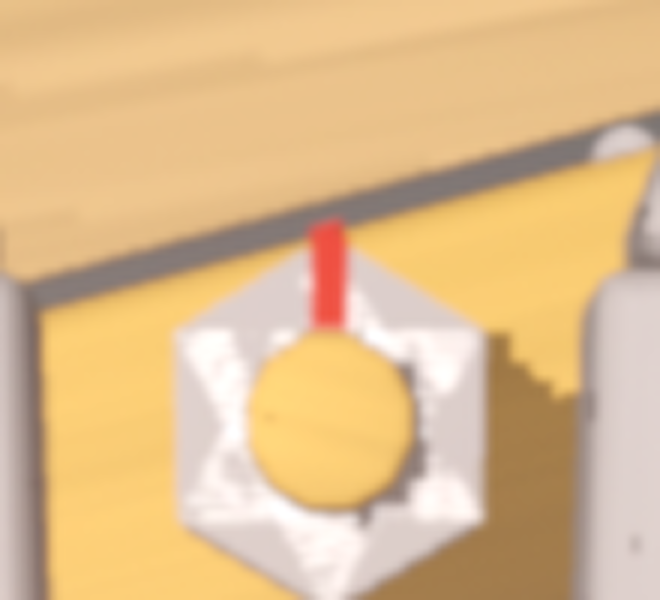

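Run:
```python
from h import *
hexang([(328,232),(486,330),(485,520),(333,603),(182,522),(175,332)],270,20,6)
crop('pics/w19.png','pics/w19d.png',140,80,90,90,6.5)
for n in('scene',): pic(n,'pics/s2.png')
crop('pics/s2.png','pics/s2c.png',260,225,80,60,10)
```

```text
nut c [595.07 -39.19] r [18.8 18.7 19.  18.  18.7 18.8] ang [-8.4 -9.6 -9.8 -9.  -8.3 -8.8] mean -8.99 sem 0.23
```

View pics/w19d.png

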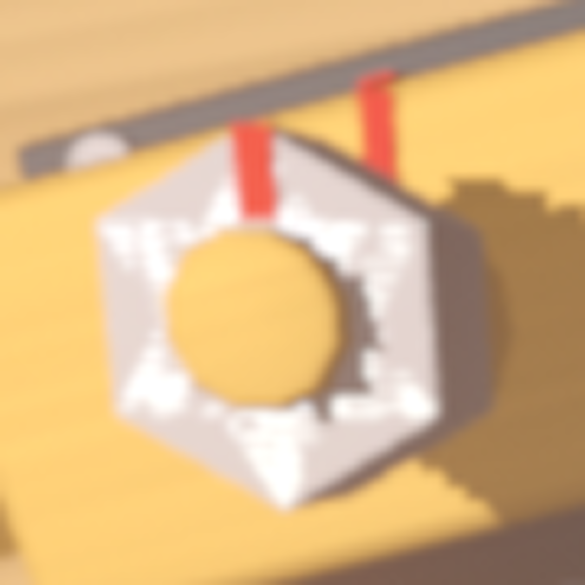

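View pics/s2c.png

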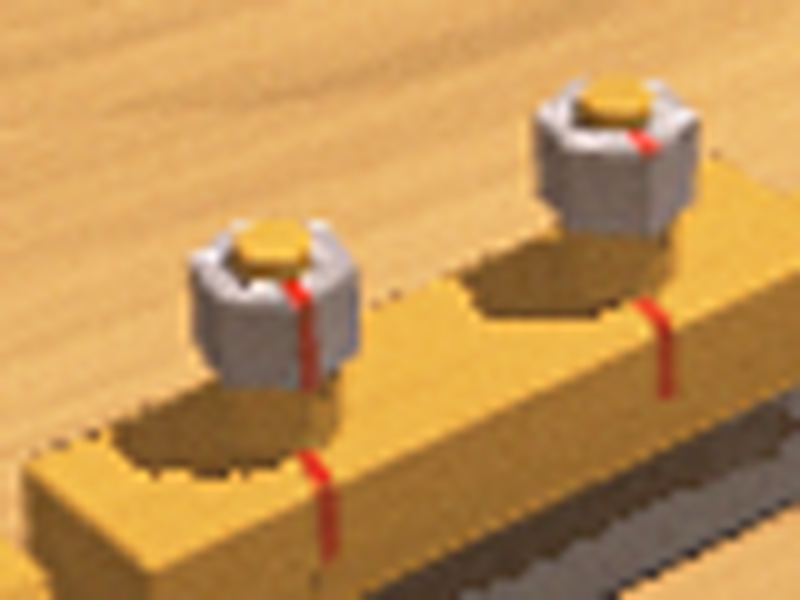

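Run:
```python
from h import *
c2,_=hexang([(255,122),(430,218),(438,415),(287,508),(118,410),(98,220)],140,80,6.5)
L=np.array([back('wrist',140+u/6.5,80+v/6.5,58)[:2] for u,v in ((386,178),(377,82))])
print('outlet2',L,np.degrees(np.arctan2(*(L-c2)[:,::-1].T)),np.degrees(np.arctan2(*(L[1]-L[0])[::-1])))
# scene: predict for nut1 line bottom corner & outlet line
from math import radians as r
for name,c in (('n1',np.array([594.6,-38.8])),('n2',c2)):
  for ang in (-5,-8,-10,-12,-15):
    e=np.array([np.cos(r(ang)),np.sin(r(ang))])
    f=lambda rr,z:np.round((proj('scene',[*(c+rr*e),z])-[260,225])*10+4.5,0)
    print(name,ang,'corner top',f(18.5,97),'corner bot',f(18.5,78),'out18',f(14,58),'outEdge',f(25.3,58))
```

```text
nut c [588.15  56.56] r [18.4 19.1 18.6 18.7 18.6 18.8] ang [-10.  -10.  -10.4 -10.  -10.7  -9.3] mean -10.08 sem 0.18
outlet2 [[603.25204187  53.06374048]
 [613.36700332  51.52611444]] [-13.01750265 -11.27861833] -8.643643546475952
n1 -5 corner top [318. 321.] corner bot [321. 395.] out18 [315. 460.] outEdge [338. 486.]
n1 -8 corner top [314. 322.] corner bot [317. 396.] out18 [312. 461.] outEdge [333. 488.]
n1 -10 corner top [311. 323.] corner bot [314. 397.] out18 [310. 461.] outEdge [329. 489.]
n1 -12 corner top [308. 324.] corner bot [311. 397.] out18 [307. 462.] outEdge [325. 490.]
n1 -15 corner top [304. 324.] corner bot [307. 398.] out18 [304. 463.] outEdge [319. 492.]
n2 -5 corner top [666. 170.] corner bot [666. 242.] out18 [655. 306.] outEdge [681. 330.]
n2 -8 corner top [662. 171.] corner bot [662. 243.] out18 [652. 307.] outEdge [675. 332.]
n2 -10 corner top [660. 172.] corner bot [659. 243.] out18 [651. 307.] outEdge [672. 333.]
n2 -12 corner top [657. 173.] corner bot [657. 244.] out18 [649. 308.] outEdge [668. 333.]
n2 -15 corner top [653. 173.] corner bot [653. 245.] out18 [646. 308.] outEdge [663. 335.]
```

Run:
```python
from h import *
rel([459.5,331.1,150],-89.8)
```

```text
slide [-33.97   9.85   5.55] turn -0.173 psi now -99.69 deg pos [499.5 -20.3 205.4]
```

Emit:
move_arm:
  slide:
    - [-4,1.2,0]
    - [-9,2.6,0]
    - [-15,4.3,0]
    - [-21,6,1]
    - [-27,7.8,3]
    - [-31,9,5]
    - [-33.5,9.85,5.5]
    - [-34,9.85,5.5]
    - [-34,9.85,9]
    - [-34,9.85,14]
    - [-34,9.85,17.5]
    - [-34,9.85,18.8]
    - [-34,9.85,18.8]
    - [-34,9.85,18.8]
    - [-34,9.85,18.8]
  turn: [-0.03,-0.06,-0.1,-0.13,-0.173,-0.173,-0.173,-0.173,-0.173,-0.173,-0.173,-0.173,-0.173,-0.173,-0.173]
  claw: [1,1,1,1,1,1,1,1,1,1,1,1,1,1,1]

```text
t: 24.28
position: [461.4, 331.7, 19.0]
tool_rot: [[0.004, -1.0, 0.003], [-1.0, -0.004, 0.001], [-0.001, -0.003, -1.0]]
ft_force: [-0.3, 0.1, -2.5]
finger_gap: 17.2
```

Run:
```python
from h import *
st(); o=pic('wrist','pics/w20.png'); rel([459.5,331.1,6.2],-89.8)
```

```text
t 24.27 pos [461.4 331.7  19. ] psi -89.78 tilt [0.0028 0.0013] F [-0.3  0.1 -2.5] T [ 0.048  0.005 -0.015] gap 17.2 q [ 0.43  0.75  1.72 -0.    0.67  1.99]
slide [0.06 0.17 1.26] turn 0.0 psi now -89.78 deg pos [461.2 331.6  18.8]
```

View pics/w20.png

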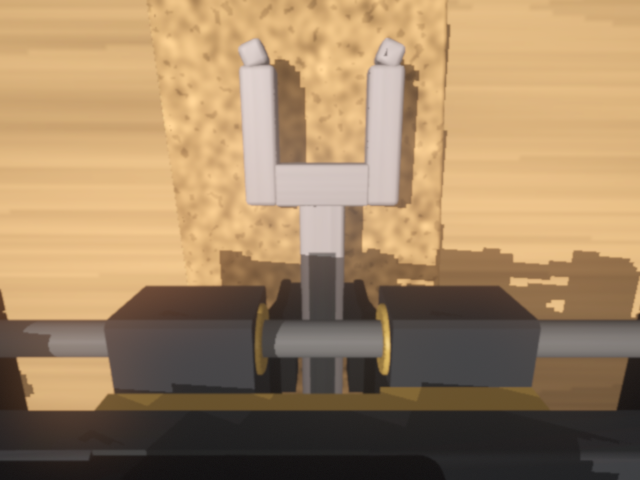

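Emit:
move_arm:
  slide:
    - [0.06,0,0.5]
    - [0.06,0,1.0]
    - [0.06,0,1.0]
    - [0.06,0,1.0]
    - [0.06,0,1.0]
  turn: [0,0,0,0,0]
  claw: [1,1,1,1,1]

```text
t: 24.95
position: [460.4, 330.7, 7.5]
tool_rot: [[0.004, -1.0, 0.0], [-1.0, -0.004, 0.0], [-0.0, -0.0, -1.0]]
ft_force: [0.4, -0.2, -2.8]
finger_gap: 17.3
```

Run:
```python
from h import *
st()
```

```text
t 24.95 pos [460.4 330.7   7.5] psi -89.78 tilt [0.0001 0.0001] F [ 0.4 -0.2 -2.8] T [ 0.018  0.063 -0.018] gap 17.3 q [0.43 0.77 1.72 0.   0.65 1.99]
```

Still 1.5 mm above; lower and release, then rise.

Emit:
move_arm:
  slide:
    - [0,0,0.14]
    - [0,0,0.14]
    - [0,0,0.14]
    - [0,0,0.14]
    - [0,0,0.14]
    - [0,0,0.14]
    - [0,0,-1]
    - [0,0,-6]
    - [0,1,-12]
    - [0,2,-16]
    - [0,2,-16]
    - [0,2,-16]
  turn: [0,0,0,0,0,0,0,0,0,0,0,0]
  claw: [1,1,0.4,0.4,0.4,0.4,0.4,0.4,0.4,0.3,0.2,0.2]

```text
t: 26.45
position: [440.0, 330.4, 167.5]
tool_rot: [[0.004, -1.0, -0.0], [-1.0, -0.004, -0.0], [0.0, 0.0, -1.0]]
ft_force: [0.3, -0.3, -0.7]
finger_gap: 67.8
```

Run:
```python
from h import *
st(); o=pic('wrist','pics/w21.png'); rel([450,-150,210],-89.8)
```

```text
t 26.45 pos [440.  330.4 167.5] psi -89.78 tilt [-0.0001 -0.0001] F [ 0.3 -0.3 -0.7] T [-0.033  0.038  0.008] gap 67.8 q [ 0.44  0.5   1.68 -0.    0.96  2.01]
slide [48.02 -0.84 -4.29] turn 0.0 psi now -89.79 deg pos [439.7 330.1 166.7]
```

View pics/w21.png

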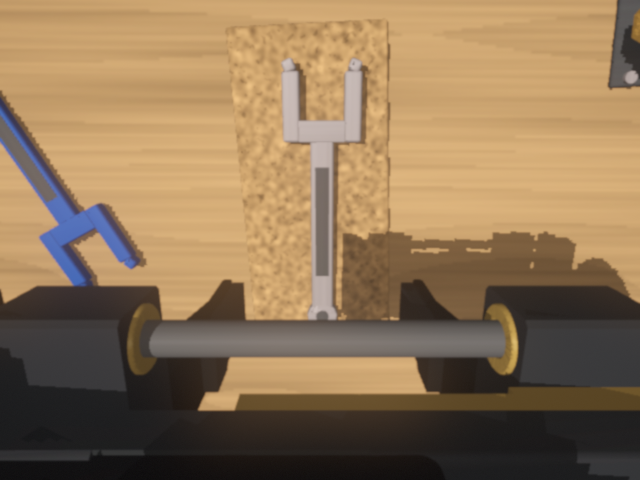

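Run:
```python
from h import *
rel([520.7,-121,190],-77.2)
```

```text
slide [45.14 -7.93 -2.31] turn -0.22 psi now -89.79 deg pos [439.7 330.1 166.7]
```

Emit:
move_arm:
  slide:
    - [45.14,-7.9,-2.3]
    - [45.14,-7.9,-2.3]
    - [45.14,-7.9,-2.3]
    - [45.14,-7.9,-2.3]
    - [45.14,-7.9,-2.3]
    - [45.14,-7.9,-2.3]
    - [45.14,-7.9,-2.3]
    - [45.14,-7.9,-2.3]
    - [45.14,-7.9,-2.3]
    - [45.14,-7.9,-2.3]
    - [45.14,-7.9,-2.3]
    - [45.14,-7.9,-2.3]
  turn: [-0.22,-0.22,-0.22,-0.22,-0.22,-0.22,-0.22,-0.22,-0.22,-0.22,-0.22,-0.22]
  claw: [1,1,1,1,1,1,1,1,1,1,1,1]
  force: 20

```text
t: 28.0
position: [520.8, -119.3, 190.3]
tool_rot: [[0.224, -0.975, -0.001], [-0.975, -0.224, 0.0], [-0.0, 0.0, -1.0]]
ft_force: [0.6, -0.2, 0.2]
finger_gap: 0.4
```

Run:
```python
from h import *
st(); o=pic('wrist','pics/w22.png'); st()
```

```text
t 28.00 pos [ 520.8 -119.3  190.3] psi -77.08 tilt [-0.0006  0.0004] F [ 0.6 -0.2  0.2] T [-0.003  0.047  0.027] gap 0.4 q [-0.43  0.45  1.69  0.    1.    0.91]
t 28.05 pos [ 520.9 -119.5  190.4] psi -77.09 tilt [-0.0002  0.0001] F [0.3 0.  0.3] T [0.03  0.019 0.001] gap 0.4 q [-0.43  0.45  1.69  0.    1.    0.91]
```

View pics/w22.png

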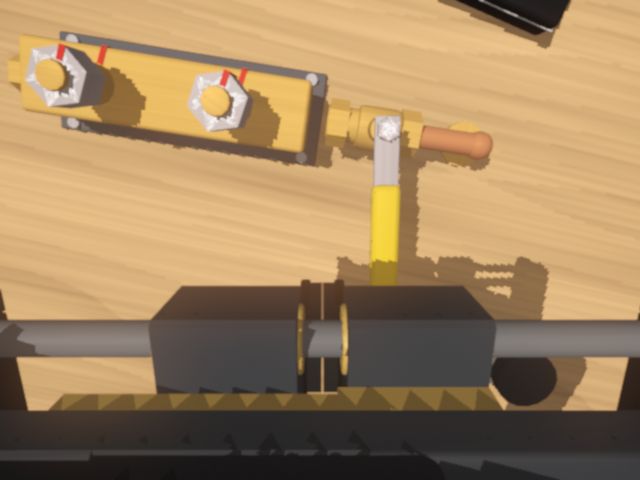

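Run:
```python
from h import *
pv=back('wrist',388,129,100); q=back('wrist',384.5,270,96); print(pv,q,np.degrees(np.arctan2(q[1]-pv[1],q[0]-pv[0]))%360)
crop('pics/w22.png','pics/w22c.png',175,50,100,90,7)
```

```text
[ 602.31310003 -142.72974188  100.        ] [ 512.9460756  -165.60492993   96.        ] 194.35766971099287
```

View pics/w22c.png

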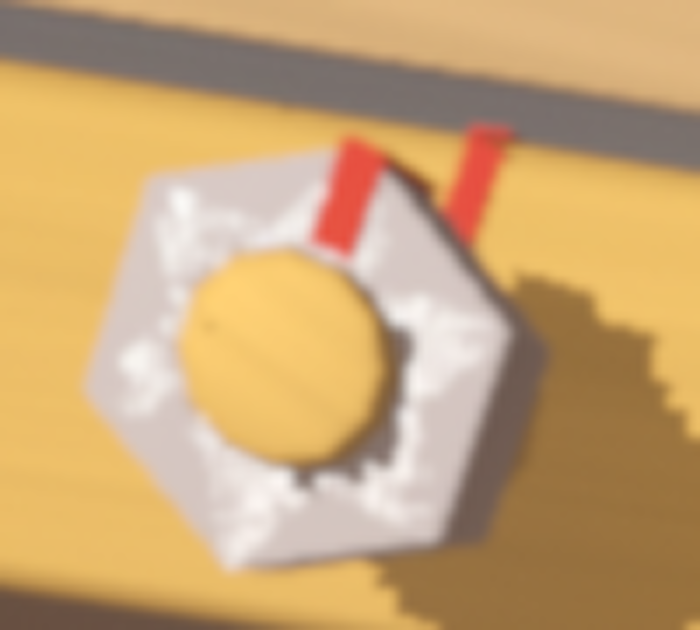

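Run:
```python
from h import *
c,a=hexang([(365,148),(512,330),(440,543),(230,572),(88,387),(150,178)],175,50,7)
for z in (58,):
  L=np.array([back('wrist',175+u/7,50+v/7,z)[:2] for u,v in ((462,232),(488,138))])
  print(L,np.degrees(np.arctan2(*(L-c)[:,::-1].T)),np.degrees(np.arctan2(*(L[1]-L[0])[::-1])))
N=np.array([back('wrist',175+u/7,50+v/7,100)[:2] for u,v in ((332,250),(365,148))]); print('nut line dir',np.degrees(np.arctan2(*(N[1]-N[0])[::-1])))
```

```text
nut c [594.64 -38.52] r [18.5 18.8 18.9 18.9 18.4 18.7] ang [ -8.9  -9.1  -9.7  -9.3 -10.7  -9.1] mean -9.48 sem 0.24
[[610.77032872 -42.14431184]
 [619.82235518 -43.14401225]] [-12.66877729 -10.40804058] -6.302172330149793
nut line dir -9.400571702920399
```

Run:
```python
import numpy as np
p=np.array([2.58,-7.42])
for t in np.arange(0.1,1.61,0.1):
    c,s=np.cos(-t),np.sin(-t); d=p-np.array([[c,-s],[s,c]])@p; print('%.2f'%-t,np.round(d,2))
```

```text
-0.10 [0.75 0.22]
-0.20 [1.53 0.36]
-0.30 [2.31 0.43]
-0.40 [3.09 0.42]
-0.50 [3.87 0.33]
-0.60 [4.64 0.16]
-0.70 [ 5.39 -0.08]
-0.80 [ 6.11 -0.4 ]
-0.90 [ 6.79 -0.79]
-1.00 [ 7.43 -1.24]
-1.10 [ 8.02 -1.76]
-1.20 [ 8.56 -2.33]
-1.30 [ 9.04 -2.95]
-1.40 [ 9.45 -3.62]
-1.50 [ 9.8  -4.32]
-1.60 [10.07 -5.06]
```

Emit:
move_arm:
  slide:
    - [0,0,4]
    - [0,0,8]
    - [0,0,11]
    - [0,0,11.2]
    - [0.8,0,11.2]
    - [1.5,0,11.2]
    - [1.5,0,11.2]
    - [1.5,0,11.2]
  turn: [0,0,0,0,0,0,0,0]
  claw: [1,1,1,1,1,1,1,1]

```text
t: 29.05
position: [524.6, -135.4, 79.1]
tool_rot: [[0.222, -0.975, 0.001], [-0.975, -0.222, -0.0], [0.001, -0.001, -1.0]]
ft_force: [0.3, -0.3, -0.5]
finger_gap: 0.5
```

Run:
```python
from h import *
o=pic('wrist','pics/w23.png'); st()
```

```text
t 29.10 pos [ 524.4 -135.2   78.9] psi -77.19 tilt [ 0.0005 -0.0002] F [-0.4  0.3 -0.8] T [ 0.016  0.076 -0.021] gap 0.8 q [-0.46  0.63  1.76  0.    0.75  0.89]
```

View pics/w23.png

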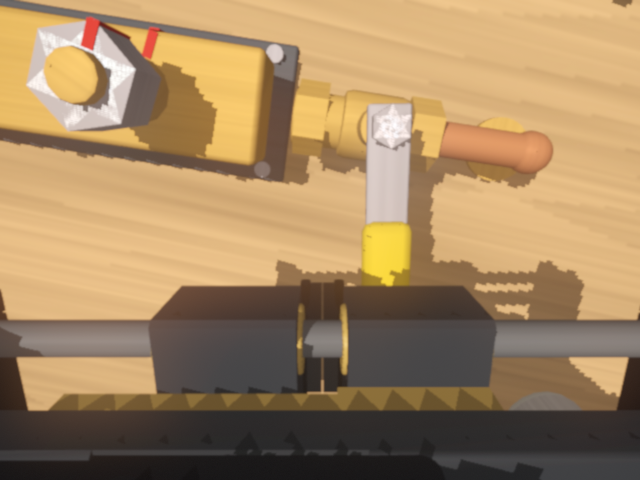

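Emit:
move_arm:
  slide:
    - [0.75,0.22,0]
    - [1.53,0.36,0]
    - [2.31,0.43,0]
    - [3.09,0.42,0]
    - [3.87,0.33,0]
    - [3.87,0.33,0]
  turn: [-0.1,-0.2,-0.3,-0.4,-0.5,-0.5]
  claw: [1,1,1,1,1,1]

```text
t: 29.85
position: [529.5, -173.4, 78.4]
tool_rot: [[0.661, -0.75, -0.0], [-0.75, -0.661, 0.0], [-0.001, 0.0, -1.0]]
ft_force: [-0.5, 0.7, 0.5]
finger_gap: 0.3
```

Run:
```python
from h import *
o=pic('wrist','pics/w24.png'); st()
import numpy as np
p=np.array([2.58,-7.42]); R=lambda t:np.array([[np.cos(t),-np.sin(t)],[np.sin(t),np.cos(t)]])
for t in np.arange(0.1,1.01,0.1): print('%.2f'%-t,np.round(p-R(-t)@p,2))
```

```text
t 29.90 pos [ 529.5 -173.3   78.4] psi -48.63 tilt [-0.0003  0.0002] F [-0.3  0.5 -0. ] T [ 0.059 -0.012  0.029] gap 0.7 q [-0.52  0.65  1.72  0.    0.77  0.33]
-0.10 [0.75 0.22]
-0.20 [1.53 0.36]
-0.30 [2.31 0.43]
-0.40 [3.09 0.42]
-0.50 [3.87 0.33]
-0.60 [4.64 0.16]
-0.70 [ 5.39 -0.08]
-0.80 [ 6.11 -0.4 ]
-0.90 [ 6.79 -0.79]
-1.00 [ 7.43 -1.24]
```

View pics/w24.png

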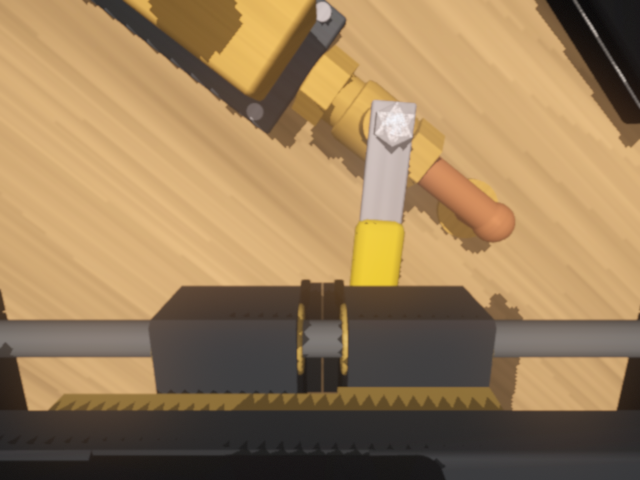

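Emit:
move_arm:
  slide:
    - [0.75,0.22,0]
    - [1.53,0.36,0]
    - [2.31,0.43,0]
    - [3.09,0.42,0]
    - [3.87,0.33,0]
    - [4.64,0.16,0]
    - [5.39,-0.08,0]
    - [6.11,-0.4,0]
    - [6.79,-0.79,0]
    - [6.79,-0.79,0]
  turn: [-0.1,-0.2,-0.3,-0.4,-0.5,-0.6,-0.7,-0.8,-0.9,-0.9]
  claw: [1,1,1,1,1,1,1,1,1,1]

```text
t: 31.15
position: [580.4, -219.0, 78.3]
tool_rot: [[0.999, 0.051, -0.0], [0.051, -0.999, 0.0], [-0.0, -0.0, -1.0]]
ft_force: [-1.2, 0.2, 0.4]
finger_gap: 0.4
```

Run:
```python
from h import *
o=pic('wrist','pics/w25.png'); st()
```

```text
t 31.20 pos [ 580.4 -219.    78.3] psi 2.90 tilt [-0.0002  0.    ] F [ 0.2  1.  -0.6] T [ 0.075 -0.028  0.011] gap 0.4 q [-0.54  0.71  1.56 -0.    0.88 -0.59]
```

View pics/w25.png

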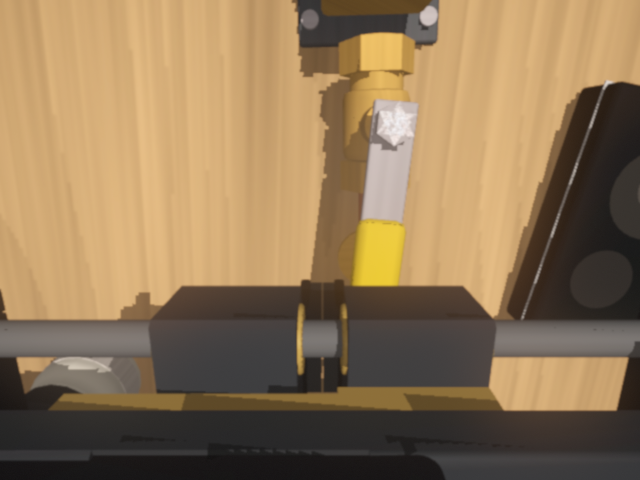

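Emit:
move_arm:
  slide:
    - [0.37,0.12,0]
    - [0.75,0.22,0]
    - [0.9,0.25,0]
    - [0.9,0.25,0]
  turn: [-0.05,-0.1,-0.12,-0.12]
  claw: [1,1,1,1]

```text
t: 31.7
position: [588.8, -221.0, 78.3]
tool_rot: [[0.985, 0.171, -0.002], [0.171, -0.985, 0.001], [-0.002, -0.001, -1.0]]
ft_force: [-4.1, -0.2, 0.3]
finger_gap: 0.6
```

Run:
```python
from h import *
st()
```

```text
t 31.70 pos [ 588.8 -221.    78.3] psi 9.85 tilt [-0.0017  0.0005] F [-4.1 -0.2  0.3] T [ 0.009  0.481 -0.001] gap 0.6 q [-0.54  0.72  1.53 -0.    0.9  -0.71]
```

Emit:
move_arm:
  slide:
    - [0.15,0,0]
    - [0.3,0,0]
    - [0.3,0,0]
  turn: [0,0,0]
  claw: [1,1,1]

```text
t: 32.08
position: [588.9, -220.9, 78.1]
tool_rot: [[0.985, 0.172, -0.008], [0.172, -0.985, 0.001], [-0.008, -0.002, -1.0]]
ft_force: [-9.7, -3.7, 4.0]
finger_gap: 0.5
```

Run:
```python
from h import *
o=pic('wrist','pics/w26.png'); st()
```

```text
t 32.12 pos [ 589.  -220.9   78.2] psi 9.91 tilt [-0.0077  0.0007] F [-9.6 -3.1  4.7] T [-0.425  1.503 -0.059] gap 0.2 q [-0.53  0.72  1.53 -0.    0.9  -0.7 ]
```

View pics/w26.png

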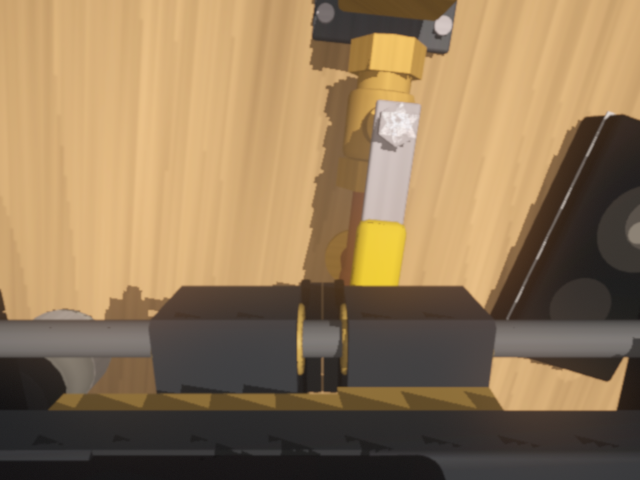

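Emit:
move_arm:
  slide:
    - [-0.5,0,0]
    - [-2,0,0]
    - [-4,0,0]
    - [-5,0,-3]
    - [-5,0,-8]
    - [-5,0,-12]
    - [-5,0,-12]
    - [-5,0,-12]
  turn: [0,0,0,0,0,0,0,0]
  claw: [1,1,1,1,1,1,1,1]

```text
t: 33.12
position: [542.9, -229.2, 198.1]
tool_rot: [[0.985, 0.172, -0.0], [0.172, -0.985, 0.0], [-0.0, -0.0, -1.0]]
ft_force: [-0.4, 0.1, -1.0]
finger_gap: 0.5
```

Run:
```python
from h import *
st(); o=pic('wrist','pics/w27.png');pic('top','pics/t27.png');pic('scene','pics/s27.png')
crop('pics/w27.png','pics/w27c.png',280,0,130,110,6)
```

```text
t 33.12 pos [ 542.9 -229.2  198.1] psi 9.89 tilt [-0.      0.0003] F [-0.4  0.1 -1. ] T [-0.022 -0.112 -0.   ] gap 0.5 q [-0.59  0.51  1.55  0.    1.08 -0.76]
```

View pics/w27.png

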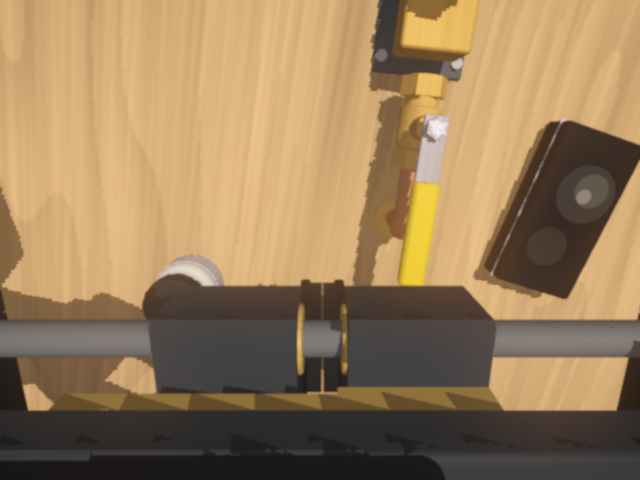

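View pics/t27.png

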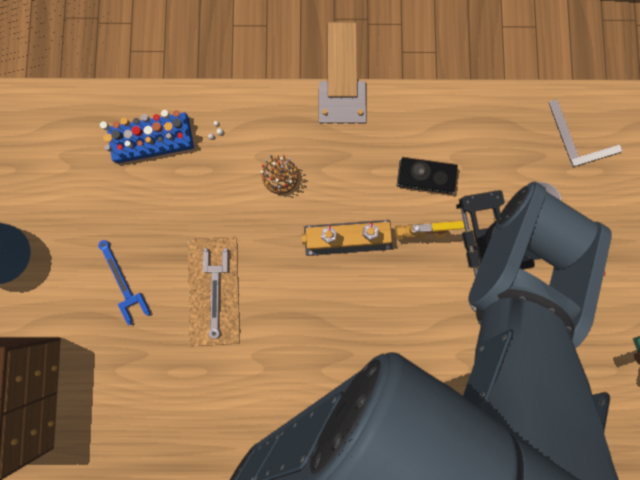

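View pics/s27.png

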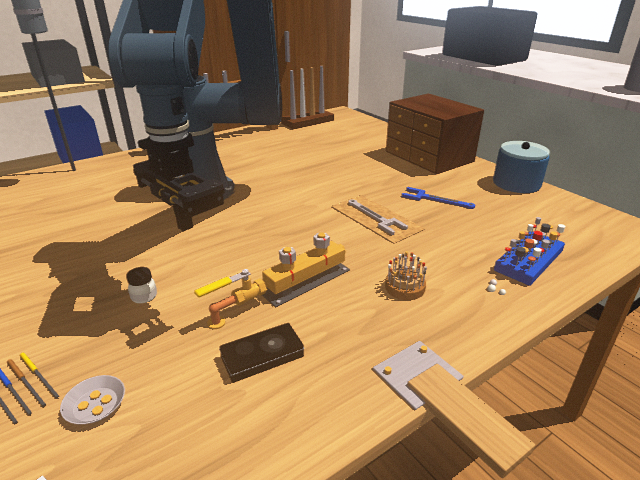

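Run:
```python
from h import *
pv=back('wrist',435,127,100); q=back('wrist',412.5,275,96); print(np.degrees(np.arctan2(q[1]-pv[1],q[0]-pv[0]))%360)
print(ctrl.close_job())
```

```text
275.74307672770533
the job is handed in; nothing more can be done
None
```

The job is done and handed in at about 33 s. No verdict has been reported.

- **Hand tightening:** I ran the nut down with the gripper until it stopped. At the stop it lagged the fingers, and the moment rose to about 0.47 N m, below the 0.6 N m that would pull it up further.
- **Spanner:** I used the steel spanner from the cork mat, not the blue one lying beside it, and pulled the nut up from 18.4° to −9.5° in the world frame. The lines should meet at about −10°.
- **Spanner back on the mat:** I laid it flat in its old place before touching the valve. The wrist and top pictures confirm it.
- **Gas:** I pushed the lever round until it met its stop, with about 10 N and no further movement. The last picture gives its direction as about 275.7°, against 274.4° expected for lying along the pipe.
- **Other items:** In the last pictures the charcoal block, bur stand and flux jar are where they were, and the gripper is clear of everything.

**Checks that disagreed:** the views did not fully agree on the outlet line. Single readings ran from about −8° to −13°, and most fell between −9° and −11°. The nut itself read −9.0° to −9.5°. I believe the lines meet to about 1° (0.02 rad), most likely a hair short rather than past.

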